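Seam check of fired tiles in the clamping jig

TASK

Lay each stoneware tile in the jig bay of its length (the seam groove towards you, the robot), swing the toggle clamp over onto their ribs, take the stylus from its stand and, with its point down in the groove and pressing only lightly, draw it slowly (a few centimetres a second) from left to right along the seam of the long tile, then the middle, then the short one, as far as they are there. Then hang the stylus back upright in its stand, throw the clamp fully open again and set the checked tiles flat, side by side, on the bare ware board. Leave the other things on the bench where they are.

Things in the scene. Friction and masses are not known exactly. Their poses are not given: they have to be found in the camera images.
- tile_long: long fired stoneware tile, about 260 g, may be absent: 70 mm deep (x) by 84 mm long (y), face at 15 mm. An upstand rib 16 mm wide (x), 68 mm long (y), runs along y at x=+12 mm, its top 37 mm above the underside: lift the tile by it. Along y at x=-18 mm runs the seam: a dark groove 10 mm wide, 5 mm deep, open at both ends. Origin: centre of the underside, z up.
- tile_long_seam0 (a point): point on the floor of the long tile's seam, +y end, 10 mm in from the edge (robot's left when in the jig); 10 mm above its underside
- tile_long_seam1 (a point): point on the floor of the long tile's seam, middle; 10 mm above its underside
- tile_long_seam2 (a point): point on the floor of the long tile's seam, -y end, 10 mm in from the edge (robot's right when in the jig); 10 mm above its underside
- tile_mid: mid fired stoneware tile, about 204 g, may be absent: 70 mm deep (x) by 66 mm long (y), face at 15 mm. An upstand rib 16 mm wide (x), 50 mm long (y), runs along y at x=+12 mm, its top 37 mm above the underside: lift the tile by it. Along y at x=-18 mm runs the seam: a dark groove 10 mm wide, 5 mm deep, open at both ends. Origin: centre of the underside, z up.
- tile_mid_seam0 (a point): point on the floor of the mid tile's seam, +y end, 10 mm in from the edge (robot's left when in the jig); 10 mm above its underside
- tile_mid_seam1 (a point): point on the floor of the mid tile's seam, middle; 10 mm above its underside
- tile_mid_seam2 (a point): point on the floor of the mid tile's seam, -y end, 10 mm in from the edge (robot's right when in the jig); 10 mm above its underside
- tile_short: short fired stoneware tile, about 149 g, may be absent: 70 mm deep (x) by 48 mm long (y), face at 15 mm. An upstand rib 16 mm wide (x), 32 mm long (y), runs along y at x=+12 mm, its top 37 mm above the underside: lift the tile by it. Along y at x=-18 mm runs the seam: a dark groove 10 mm wide, 5 mm deep, open at both ends. Origin: centre of the underside, z up.
- tile_short_seam0 (a point): point on the floor of the short tile's seam, +y end, 10 mm in from the edge (robot's left when in the jig); 10 mm above its underside
- tile_short_seam1 (a point): point on the floor of the short tile's seam, middle; 10 mm above its underside
- tile_short_seam2 (a point): point on the floor of the short tile's seam, -y end, 10 mm in from the edge (robot's right when in the jig); 10 mm above its underside
- jig: fixed plywood jig 200 (x) by 244 mm (y); origin under its centre. Floor 14 mm up; on the -x side a row of three bays, strips 8 mm high, 3 mm larger all round than their tiles: long left (+y), mid, short right. A tile lies with its axes along the jig's (seam to the robot, rib to the clamp), its origin then at x=-45, z=14, y=+69 (long), -18 (mid), -87 (short) mm in the jig's frame
- clamp (a joint): toggle clamp on the jig's far side, hinged about the jig's y axis: 1.5 rad open, thrown back away from the robot; about 0.03 rad shut, its 210 mm rubber-covered bar resting on the tiles' ribs. Dead centre is near 1.2 rad: let go on either side it falls to that side and stays
- clamp_hinge (a point): point on the clamp's hinge axis, 56 mm above the jig's underside; axes as the jig's
- clamp_grip (a point): middle of the clamp's black round handle bar: 14 mm diameter, along the jig's y, 84 mm free between its two posts. At joint 0 it lies 70 mm towards -x and 75 mm above the hinge point, and swings about it (radius 103 mm), at joint q turned by q from -x up and over towards +x
- stylus: tracing stylus, 70 g, upright: square wooden handle 18 mm by 18 mm (along its x and y), from 5 to 55 mm above the origin; round collar 34 mm wide, 5 mm thick, whose underside centre is the origin; below it a steel shaft 8 mm thick, its point (4 mm wide) 70 mm below the origin
- stylus_tip (a point): the stylus's point, 70 mm below its origin
- stand: fixed grey stand with a fork of two level prongs, tops 90 mm above its origin (bench level); the slot between them is 18 mm wide, runs along the stand's x, 52 mm long and open at the -x end. The stylus hangs in it by the collar
- stand_fork (a point): place of the stylus's origin when it hangs in the fork: middle of the slot, level with the prongs' tops; the slot runs from 24 mm to -x of here (open) to 28 mm to +x
- ware_board: fixed bare wooden ware board 300 mm (x) by 150 mm (y), 16 mm thick; origin at the centre of its underside
- sanding_block: bystander: cork block 75 x 50 x 30 mm, origin centre of underside
- test_tile: bystander: small blue glazed tile 36 x 36 x 12 mm, origin centre of underside
- angle_block: bystander: stepped dark steel block 60 x 50 x 50 mm, origin under its taller step
Not all that is in view belongs to the job. What is shaped like the tile_long but blue is not meant.

How it is judged:
On the way, in this order (a step that is already met when the one before it is completed fails the run):
1. every tile present lies flat in its own bay, seam towards the robot, with the clamp shut on them (x of tile_long_seam1 in the frame of jig between -0.07 and -0.056 m and y of tile_long_seam1 in the frame of jig between 0.062 and 0.076 m and z of tile_long_seam1 in the frame of jig between 0.017 and 0.031 m and angle between each of tile_long, tile_mid, tile_short's own z axis and vertical below 0.08 rad and x of tile_mid_seam1 in the frame of jig between -0.07 and -0.056 m and y of tile_mid_seam1 in the frame of jig between -0.025 and -0.011 m and z of tile_mid_seam1 in the frame of jig between 0.017 and 0.031 m and x of tile_short_seam1 in the frame of jig between -0.07 and -0.056 m and y of tile_short_seam1 in the frame of jig between -0.094 and -0.08 m and z of tile_short_seam1 in the frame of jig between 0.017 and 0.031 m and value of joint clamp below 0.07 rad), for 0.3 s.
2. stylus point down in the seam of the long tile at its left end (distance between stylus_tip and tile_long_seam0 below 0.006 m and z of stylus_tip in the frame of tile_long below 0.013 m), for 0.05 s.
3. stylus point down in the seam of the long tile at its middle (distance between stylus_tip and tile_long_seam1 below 0.006 m and z of stylus_tip in the frame of tile_long below 0.013 m), for 0.05 s.
4. stylus point down in the seam of the long tile at its right end (distance between stylus_tip and tile_long_seam2 below 0.006 m and z of stylus_tip in the frame of tile_long below 0.013 m), for 0.05 s.
5. stylus point down in the seam of the mid tile at its left end (distance between stylus_tip and tile_mid_seam0 below 0.006 m and z of stylus_tip in the frame of tile_mid below 0.013 m), for 0.05 s.
6. stylus point down in the seam of the mid tile at its middle (distance between stylus_tip and tile_mid_seam1 below 0.006 m and z of stylus_tip in the frame of tile_mid below 0.013 m), for 0.05 s.
7. stylus point down in the seam of the mid tile at its right end (distance between stylus_tip and tile_mid_seam2 below 0.006 m and z of stylus_tip in the frame of tile_mid below 0.013 m), for 0.05 s.
8. stylus point down in the seam of the short tile at its left end (distance between stylus_tip and tile_short_seam0 below 0.006 m and z of stylus_tip in the frame of tile_short below 0.013 m), for 0.05 s.
9. stylus point down in the seam of the short tile at its middle (distance between stylus_tip and tile_short_seam1 below 0.006 m and z of stylus_tip in the frame of tile_short below 0.013 m), for 0.05 s.
10. stylus point down in the seam of the short tile at its right end (distance between stylus_tip and tile_short_seam2 below 0.006 m and z of stylus_tip in the frame of tile_short below 0.013 m), for 0.05 s.
At the end, for the whole second after the job is handed in: every tile present lies flat on the ware board (centre at least 20 mm inside its edges); the stylus hangs upright in the fork by its collar (within 18 mm of the fork's middle); the clamp stands open past 1.35 rad (x of tile_long in the frame of ware_board between -0.13 and 0.13 m and y of tile_long in the frame of ware_board between -0.055 and 0.055 m and z of tile_long in the frame of ware_board between 0.012 and 0.021 m and angle between each of tile_long, tile_mid, tile_short's own z axis and vertical below 0.1 rad and x of tile_mid in the frame of ware_board between -0.13 and 0.13 m and y of tile_mid in the frame of ware_board between -0.055 and 0.055 m and z of tile_mid in the frame of ware_board between 0.012 and 0.021 m and x of tile_short in the frame of ware_board between -0.13 and 0.13 m and y of tile_short in the frame of ware_board between -0.055 and 0.055 m and z of tile_short in the frame of ware_board between 0.012 and 0.021 m and value of joint clamp above 1.35 rad and horizontal distance between stylus and stand_fork below 0.018 m and z of stylus in the frame of stand between 0.085 and 0.097 m and angle between stylus's own z axis and vertical below 0.12 rad); the robot touches nothing.
It fails at once if the stylus is drawn faster than 12 cm/s in a seam (x of stylus_tip in the frame of jig between -0.073 and -0.053 m and y of stylus_tip in the frame of jig between -0.114 and 0.114 m and z of stylus_tip in the frame of jig between 0.018 and 0.0265 m and linear speed of stylus above 0.12 m/s).
It fails at once if the stylus is in a seam while the clamp is not shut (x of stylus_tip in the frame of jig between -0.073 and -0.053 m and y of stylus_tip in the frame of jig between -0.114 and 0.114 m and z of stylus_tip in the frame of jig between 0.018 and 0.0265 m and value of joint clamp above 0.15 rad).
It fails at once if the stylus is pressed on a tile with more than 15 N (contact force between stylus and tile_long above 15 N or contact force between stylus and tile_mid above 15 N or contact force between stylus and tile_short above 15 N).
It fails at once if a bystander is pushed more than 6 cm (distance of any of sanding_block, test_tile, angle_block from where it was at the start of the episode above 0.06 m).
Of tile_long, tile_mid, tile_short only 2 to 3 are there at a start; the rules pass over those that are not, and their reading is None.
At some moment in a run one of tile_long, tile_mid, tile_short may be knocked a few centimetres aside while the robot is not near it.
It also fails if it takes over 210 s, if anything falls off the work surface, if the arm or the gripper's body presses on something with over 40 N, if the wrist force passes 120 N, or if a joint passes its speed limit or range.

ROBOT

A 6-joint arm with a two-finger parallel gripper is mounted at the origin on the work surface. World frame = base frame: x ahead of the robot, y to its left, z up, the work surface at z = 0. Lengths are in m, angles in rad, forces in N, time in s.
With the tool pointing down it reaches from about 0.25 to 0.775 m from the base axis. Payload 4 kg.
Tool frame: the origin (TCP) lies at the very end of the fingers, on their centre line; the grasp point (between the pads) lies 19 mm behind it; z points along the fingers, y is the line along which they close (so a half turn about z gives the same grasp; the last joint's range is limited). The gripper opens to 85 mm and grips with 20 to 120 N. Pads are 22 mm wide; open, the fingers measure 114 mm over their backs; the gripper's body (76 mm by 85 mm) begins 54 mm behind the grasp point. The pads swing forward as they close: fully open they stand 13 mm farther back than shut.
Start: joints at [-1.345, 0.087, 1.371, -0, 1.684, -0.103], TCP at [0.178, -0.521, 0.231] pointing down, gripper open.
Joint ranges: [-3.1, 3.1], [-0.76, 2.03], [0.27, 2.55], [-1.08, 4.22], [0.17, 2.65], [-2.57, 2.57]. Speed limits (rad/s): [2.79, 2.79, 3.14, 3.14, 3.14, 3.14].

INTERFACE

Orientations are given as a rotation vector (axis times angle).
In Python, from station import r, viewer, order gives the robot as it stands.
- The arm moves only by the shell command python3 -m handwheel 'ROWS' [OPENING]. ROWS is JSON, a list of rows, each a list of 4 numbers: the shift along the world's x, y, z scaled (see below), then the turn about the world's z scaled (see below). In form: [[tx, ty, tz, yaw], ...]. A call has exactly 10 rows; each row shifts and turns the commanded pose from where the row before left it; what a row does not reach is not made up. The controller multiplies each number of a shift by 0.025 m and each number of a turn by 0.1 rad. A row lasts 1/12 s, in which the tool goes at most 41.7 mm and 7.16 degrees, less where a joint would pass 70% of its speed; a pose out of reach is approached as far as the arm can. A call with a number of a shift or a turn outside -1 to 1 is refused whole. A call with a gripper value outside its range is refused whole. OPENING is the opening, from -1 (shut) to 1 (fully open), set as the call begins (- or left out, the last holds). The fingers move at their own pace and stop on an object; the grip force is fixed at half the most. Time passes only in rows, so rows that do not move let the fingers close, or fill a call up. It gives the time, the measured TCP pose, the force, the opening and the grip force at its end, in the units of the state.
- r.state(): the state, without advancing time (a new reading comes with each control period).
- viewer.grab_frame(name): name is "side" or "top" or "wrist"; returns the picture (420x560x3 uint8, red, green, blue); there is no depth.
- viewer.camera_info(name): a dict with "intrinsics" (3x3 intrinsics, pixels), "extrinsics" (4x4, takes a point from world to camera coordinates). Camera axes: x right, y down, z forward; pixel columns grow to the right and rows downward; lengths in m; the calibration is good to about 2 mm. A picture is of the moment at which its call begins: read the wrist's pose just before it. camera_info takes no time and is no camera call; for the wrist camera it gives the pose at the moment of the call.
- order.hand_in(): hands the job in; it is judged then, once.
The state is a dict: "t": time; "joints": joint angles; "joint_velocities": joint speeds; "joint_efforts": joint torques, N m; "tcp_pos": TCP position; "tcp_rot": TCP orientation; "wrist_force": force on the tool from outside, world axes, zero at the start; "wrist_torque": the same for the moment, N m; "finger_gap": finger opening in m; "grip_force": force on a finger pad.
Only numpy, scipy, OpenCV 4.12 (cv2) and the standard library are available. Lean on these libraries where they do the work, as an engineer would, in place of code of your own. Each camera call takes 0.05 s, during which the arm holds its last target. There are 200 camera calls.

## Working session

There is one attempt and no reset: what is moved stays moved. The work goes in short steps, Python scripts to look and compute and a shell command to move; the robot and the scene stay as the last step left them, time stands still between calls to the robot, and variables do not carry over. Pictures are saved under pics/ and viewed, at most 14 in all, crops included, and the job is handed in when it is done.

```bash
ls; mkdir -p pics; python3 - <<'E'
from station import r, viewer, order
import cv2,numpy as np
for n in("top","side"):
    f=viewer.grab_frame(n); cv2.imwrite(f"pics/{n}0.png",cv2.cvtColor(f,cv2.COLOR_RGB2BGR))
    c=viewer.camera_info(n); print(n,np.round(c["intrinsics"],1).tolist(),np.round(c["extrinsics"],3).tolist())
s=r.state(); print({k:np.round(v,3).tolist() for k,v in s.items()})
E
```

```text
pics
top [[525.0, 0.0, 278.2], [0.0, 525.0, 210.5], [0.0, 0.0, 1.0]] [[0.02, -1.0, 0.019, 0.05], [-0.993, -0.022, -0.12, 0.478], [0.12, -0.017, -0.993, 1.475], [0.0, 0.0, 0.0, 1.0]]
side [[462.2, 0.0, 279.0], [0.0, 462.2, 208.6], [0.0, 0.0, 1.0]] [[0.994, -0.108, -0.015, -0.471], [-0.082, -0.652, -0.754, 0.156], [0.071, 0.751, -0.657, 1.41], [0.0, 0.0, 0.0, 1.0]]
{'t': 0.1, 'joints': [-1.345, 0.088, 1.372, 0.0, 1.684, -0.103], 'joint_velocities': [-0.001, -0.001, -0.004, 0.001, 0.001, -0.001], 'joint_efforts': [0.003, -35.301, -31.422, -0.0, 0.008, 0.0], 'tcp_pos': [0.177, -0.52, 0.23], 'tcp_rot': [-3.097, -0.514, 0.0], 'wrist_force': [0.488, 0.145, -0.611], 'wrist_torque': [0.042, 0.03, -0.015], 'grip_force': 0.0, 'finger_gap': 0.085}
```

View pics/top0.png

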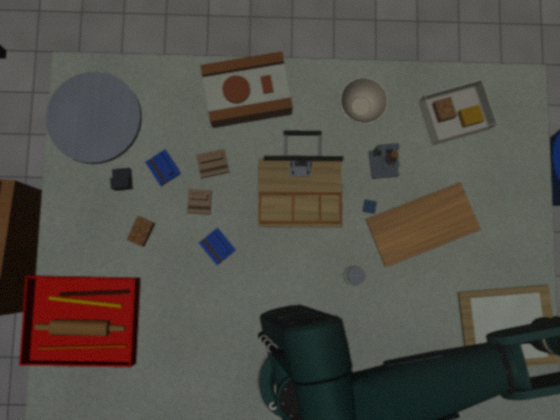

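View pics/side0.png

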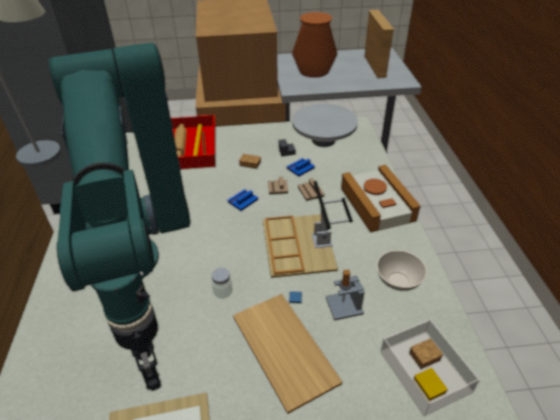

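Top view: two brown tiles at (213,163) and (199,201). Blue tile-shaped decoys are at (163,167) and (217,246). The jig is at about (300,192) with the clamp open, the stand and stylus at (384,160), and the ware board at (423,224). Bystanders: steel block (121,179), cork (141,231), blue test tile (369,206). The brown tiles are the ones that fit "stoneware", so I'll enlarge them and measure.

```bash
cat > h.py <<'E'
from station import r, viewer, order
import cv2,numpy as np
from scipy.spatial.transform import Rotation as R
def ray(c,uv,z):
    K,T=np.array(c["intrinsics"]),np.array(c["extrinsics"])
    o=-T[:3,:3].T@T[:3,3]; d=T[:3,:3].T@np.linalg.solve(K,[uv[0],uv[1],1]); return o+d*(z-o[2])/d[2]
def proj(c,p):
    K,T=np.array(c["intrinsics"]),np.array(c["extrinsics"]); q=K@(T[:3,:3]@np.array(p)+T[:3,3]); return q[:2]/q[2]
def grab(n,save=None):
    c=viewer.camera_info(n); f=cv2.cvtColor(viewer.grab_frame(n),cv2.COLOR_RGB2BGR)
    if save: cv2.imwrite(f"pics/{save}.png",f)
    return c,f
def st():
    s=r.state(); m=R.from_rotvec(s["tcp_rot"]).as_matrix()
    print("t %.2f"%s["t"],"tcp",np.round(s["tcp_pos"],4),"tool y dir deg %.1f tilt z %.3f"%(np.degrees(np.arctan2(m[1,1],m[0,1])),m[2,2]),"F",np.round(s["wrist_force"],1),"gap %.4f"%s["finger_gap"],"grip %.0f"%s["grip_force"],"j",np.round(s["joints"],2)); return s
E
python3 - <<'E'
from h import *
f=cv2.imread("pics/top0.png"); c=viewer.camera_info("top")
cv2.imwrite("pics/crop1.png",cv2.resize(f[125:275,100:500],None,fx=2,fy=2,interpolation=cv2.INTER_CUBIC)*1)
for n,uv,z in[("jig tl strip",(259,193),.022),("jig tr",(342,193),.022),("jig bl",(259,227),.022),("jig br",(342,227),.022),("tileA",(213,163),.02),("tileB",(199,201),.02)]: print(n,np.round(ray(c,uv,z),3))
hsv=cv2.cvtColor(f,cv2.COLOR_BGR2HSV)
for n,(x0,x1,y0,y1),z in[("A",(190,235,145,182),.015),("B",(180,218,185,220),.015),("board",(355,490,175,275),.016),("jig",(250,350,150,235),.014)]:
    h=hsv[y0:y1,x0:x1]; m=((h[...,0]<22)&(h[...,1]>60)).astype(np.uint8)
    k=max(cv2.findContours(m,cv2.RETR_EXTERNAL,cv2.CHAIN_APPROX_NONE)[0],key=cv2.contourArea).reshape(-1,2)+[x0,y0]
    w=np.array([ray(c,p,z)[:2] for p in k],np.float32); q=cv2.minAreaRect(w); print(n,len(k),np.round(q[0],4),np.round(q[1],4),round(q[2],1))
E
```

```text
jig tl strip [0.527 0.116 0.022]
jig tr [ 0.533 -0.124  0.022]
jig bl [0.429 0.114 0.022]
jig br [ 0.434 -0.124  0.022]
tileA [0.613 0.252 0.02 ]
tileB [0.5   0.288 0.02 ]
A 93 [0.6135 0.2543] [0.0697 0.0816] 14.2
B 85 [0.5007 0.2888] [0.0634 0.068 ] 88.1
board 282 [ 0.4488 -0.3596] [0.1509 0.3029] 22.3
jig 347 [ 0.5348 -0.0021] [0.2001 0.2429] 1.4
```

View pics/crop1.png

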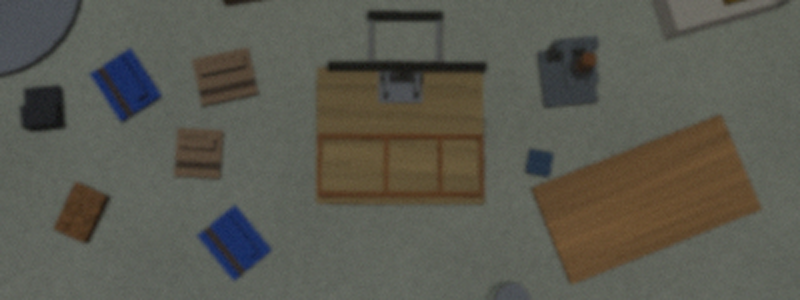

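Tile A measures 70×82 mm, so it is tile_long with yaw about 14°. Tile B measures 68×64 mm, so it is tile_mid with yaw about -2°. The crop shows both brown, with the groove towards the robot. No short tile is in sight, though the arm may hide one, so I'll recheck. I'll start moving and look with the wrist camera on the way.

```bash
python3 -m handwheel '[[0.9,1,0.3,1],[0.9,1,0.3,1],[0.9,1,0.3,1],[0.9,1,0.3,1],[0.9,1,0.3,1],[0.9,1,0.3,1],[0.9,1,0.3,1],[0.9,1,0.3,1],[0.9,1,0.3,1],[0.9,1,0.3,1]]' 0.3; python3 -m handwheel '[[0.4,0.6,0,1],[0.4,0.6,0,1],[0.4,0.6,0,1],[0.4,0.6,0,1],[0.4,0.6,0,1],[0,0,0,0],[0,0,0,0],[0,0,0,0],[0,0,0,0],[0,0,0,0]]'
python3 - <<'E'
from h import *
st(); c,f=grab("wrist","w1"); T=np.array(c["extrinsics"]); print(np.round(-T[:3,:3].T@T[:3,3],3),np.round(T[2,:3],2),np.round(c["intrinsics"],0).tolist())
grab("top","t1")
E
```

```text
t: 0.93
tcp_pos: [0.4033, -0.269, 0.3062]
tcp_rot: [-2.468, -1.943, 0.0]
wrist_force: [-0.2, -1.2, -0.2]
finger_gap: 0.0551
grip_force: 0.0
t: 1.77
tcp_pos: [0.4522, -0.1963, 0.3063]
tcp_rot: [-1.92, -2.487, 0.0]
wrist_force: [-0.4, -0.2, 0.5]
finger_gap: 0.0556
grip_force: 0.0
t 1.77 tcp [ 0.4522 -0.1963  0.3063] tool y dir deg 14.7 tilt z -1.000 F [-0.4 -0.2  0.5] gap 0.0556 grip 0 j [-0.52 -0.04  1.36 -0.    1.83 -0.78]
[ 0.435 -0.133  0.45 ] [ 0.07 -0.25 -0.97] [[327.0, 0.0, 281.0], [0.0, 327.0, 206.0], [0.0, 0.0, 1.0]]
```

View pics/w1.png

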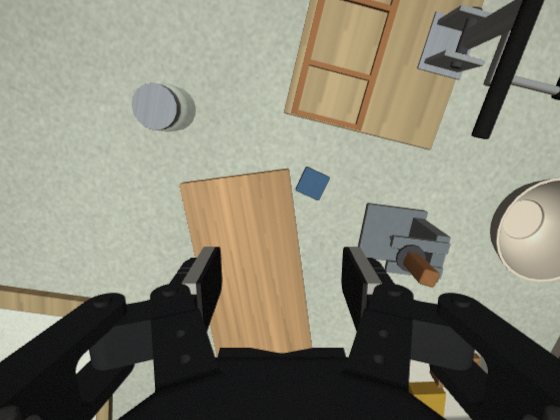

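Wrist view: jig right corners at (285,112) and (430,150). The stand's base top edge runs (366,204)–(426,211), with the stylus collar at about (408,256) and the brown handle leaning outward by perspective to (425,270). The board and blue test tile are clear. Next I move over the tiles.

```bash
python3 - <<'E'
from h import *
c=viewer.camera_info("wrist")
for n,uv,z in[("jig A",(285,112),.014),("jig B",(430,150),.014),("collar",(408,256),.095),("handletop",(427,272),.145),("stand a",(366,204),.01),("stand b",(426,211),.01),("board c1",(181,184),.016),("board c2",(289,169),.016)]: print(n,np.round(ray(c,uv,z),4))
E
python3 -m handwheel '[[0.3,1,0,0],[0.3,1,0,0],[0.3,1,0,0],[0.3,1,0,0],[0.3,1,0,0],[0.3,1,0,0],[0.3,1,0,0],[0.3,1,0,0],[0.3,1,0,0],[0.3,1,0,0]]'
python3 -m handwheel '[[0.3,1,-0.2,0],[0.3,1,-0.2,0],[0.3,1,-0.2,0],[0.3,0.8,-0.2,0],[0.3,0.8,-0.2,0],[0,0,0,0],[0,0,0,0],[0,0,0,0],[0,0,0,0],[0,0,0,0]]'
python3 - <<'E'
from h import *
st(); grab("wrist","w2"); np.save("w2c.npy",viewer.camera_info("wrist"),allow_pickle=True)
grab("top","t2")
E
```

```text
jig A [ 0.4381 -0.1241  0.014 ]
jig B [ 0.6356 -0.1224  0.014 ]
collar [ 0.6185 -0.2463  0.095 ]
handletop [ 0.6176 -0.242   0.145 ]
stand a [ 0.5785 -0.2145  0.01  ]
stand b [ 0.663 -0.203  0.01 ]
board c1 [ 0.3261 -0.2498  0.016 ]
board c2 [ 0.4619 -0.1934  0.016 ]
t: 2.7
tcp_pos: [0.5278, 0.0553, 0.3064]
tcp_rot: [1.918, 2.488, 0.0]
wrist_force: [0.5, 0.0, 0.2]
finger_gap: 0.0558
grip_force: 0.0
t: 3.53
tcp_pos: [0.5652, 0.1684, 0.2821]
tcp_rot: [1.919, 2.486, 0.001]
wrist_force: [0.5, 0.3, 0.5]
finger_gap: 0.0558
grip_force: 0.0
t 3.53 tcp [0.5652 0.1684 0.2821] tool y dir deg 14.7 tilt z -1.000 F [0.5 0.3 0.5] gap 0.0558 grip 0 j [ 0.19  0.17  1.18 -0.    1.79 -0.06]
```

View pics/w2.png

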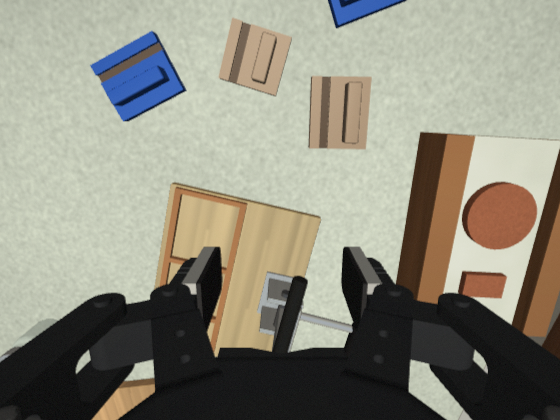

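Wrist view: long tile at (340,112) with rib at (353,112); mid tile at (256,57) with rib at (264,57). The blue decoys are at (138,77) and (365,5). Jig left corners are at (173,184) and (321,217).

```bash
python3 - <<'E'
from h import *
c=np.load("w2c.npy",allow_pickle=True).item(); f=cv2.imread("pics/w2.png"); hsv=cv2.cvtColor(f,cv2.COLOR_BGR2HSV)
for n,(x0,x1,y0,y1) in[("A",(298,385,65,160)),("B",(210,296,10,105))]:
    h=hsv[y0:y1,x0:x1]; print(h[45,30],h[2,2])
    m=((h[...,0]<22)&(h[...,1]>55)).astype(np.uint8)
    k=max(cv2.findContours(m,cv2.RETR_EXTERNAL,cv2.CHAIN_APPROX_NONE)[0],key=cv2.contourArea).reshape(-1,2)+[x0,y0]
    w=np.array([ray(c,p,.012)[:2] for p in k],np.float32); q=cv2.minAreaRect(w); print(n,np.round(q[0],4),np.round(q[1],4),round(q[2],1))
for n,uv in[("ribA",(353,112)),("ribB",(264,57))]: print(n,np.round(ray(c,uv,.037),4))
for uv in[(173,184),(321,217)]: print(np.round(ray(c,uv,.014),4))
E
```

```text
[ 16  73 119] [ 40  23 203]
A [0.6148 0.2554] [0.0712 0.0837] 13.6
[ 15  72 114] [ 40  23 201]
B [0.5007 0.2901] [0.0665 0.0703] 88.1
ribA [0.6262 0.2593 0.037 ]
ribB [0.5139 0.2899 0.037 ]
[0.435  0.1183 0.014 ]
[0.6309 0.1236 0.014 ]
```

```bash
python3 -m handwheel '[[0.61,0.9,-0.6,-0.05],[0.61,0.9,-0.6,-0.05],[0.61,0.9,-0.6,-0.05],[0.61,0.9,-0.6,-0.05],[0,0,-0.7,0],[0,0,-0.7,0],[0,0,-0.7,0],[0,0,-0.7,0],[0,0,-0.7,0],[0,0,-0.7,0]]' 0.2
python3 -m handwheel '[[0,0,-0.7,0],[0,0,-0.7,0],[0,0,-0.7,0],[0,0,-0.7,0],[0,0,-0.7,0],[0,0,-0.25,0],[0,0,0,0],[0,0,0,0],[0,0,0,0],[0,0,0,0]]'
python3 - <<'E'
from h import *
st(); grab("wrist","w3")
E
```

```text
t: 4.47
tcp_pos: [0.6262, 0.259, 0.1158]
tcp_rot: [1.943, 2.469, 0.001]
wrist_force: [0.2, -0.4, -0.2]
finger_gap: 0.0512
grip_force: 0.0
t: 5.3
tcp_pos: [0.6273, 0.2597, 0.0247]
tcp_rot: [1.941, 2.468, 0.005]
wrist_force: [0.1, -0.5, 0.1]
finger_gap: 0.0511
grip_force: 0.0
t 5.30 tcp [0.6273 0.2597 0.0247] tool y dir deg 13.6 tilt z -1.000 F [ 0.1 -0.5  0.1] gap 0.0511 grip 0 j [ 0.31  0.48  1.3  -0.    1.36  0.07]
```

View pics/w3.png

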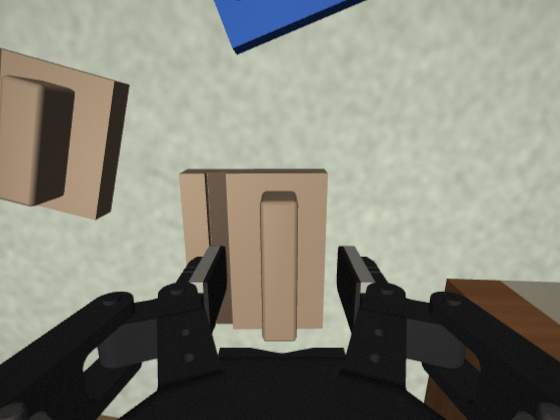

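```bash
python3 -m handwheel '[[0,0,-0.2,0],[0,0,0,0],[0,0,0,0],[0,0,0,0],[0,0,0,0],[0,0,0,0],[0,0,0,0],[0,0,0,0],[0,0,0,0],[0,0,0,0]]' -1
python3 -m handwheel '[[0,0,0.3,0],[0,0,0.6,0],[0,0,0.8,0],[0,0,0.8,0],[0,0,0.8,0],[0,0,0.7,0],[-0.6,-0.2,0,0],[-0.8,-0.2,0,0],[-0.8,-0.3,0,0],[-0.8,-0.3,0,0]]'
python3 -m handwheel '[[-0.8,-0.5,0,-0.3],[-0.8,-0.6,0,-0.3],[-0.47,-0.7,0,-0.3],[0,-0.8,0,-0.3],[0,-0.8,0,-0.3],[0,-0.8,0,-0.3],[0,-0.8,0,-0.3],[0,-0.8,0,-0.1],[0,-0.6,0,0],[0,-0.4,0,0]]'
python3 -m handwheel '[[0,-0.25,0,0],[0,-0.2,0,0],[0,-0.1,0,0],[0,-0.1,0,0],[0,0,-0.4,0],[0,0,-0.5,0],[0,0,-0.4,0],[0,0,0,0],[0,0,0,0],[0,0,0,0]]'
python3 - <<'E'
from h import *
st(); grab("wrist","w4"); np.save("w4c.npy",viewer.camera_info("wrist"),allow_pickle=True)
E
```

```text
t: 6.18
tcp_pos: [0.6261, 0.2594, 0.0175]
tcp_rot: [-1.942, -2.469, 0.0]
wrist_force: [0.2, 0.4, 0.0]
finger_gap: 0.0149
grip_force: 61.0
t: 7.02
tcp_pos: [0.5499, 0.2341, 0.1175]
tcp_rot: [-1.942, -2.469, 0.001]
wrist_force: [-0.7, 0.8, -2.9]
finger_gap: 0.0145
grip_force: 60.7
t: 7.85
tcp_pos: [0.4989, 0.0629, 0.1177]
tcp_rot: [2.203, 2.24, -0.001]
wrist_force: [0.9, -0.9, -3.0]
finger_gap: 0.0145
grip_force: 60.7
t: 8.68
tcp_pos: [0.4995, 0.0484, 0.0852]
tcp_rot: [2.201, 2.242, 0.0]
wrist_force: [-0.6, 0.6, -3.1]
finger_gap: 0.0144
grip_force: 60.5
t 8.68 tcp [0.4995 0.0484 0.0852] tool y dir deg 1.1 tilt z -1.000 F [-0.6  0.6 -3.1] gap 0.0144 grip 61 j [-0.02  0.06  1.7   0.    1.39 -0.03]
```

View pics/w4.png

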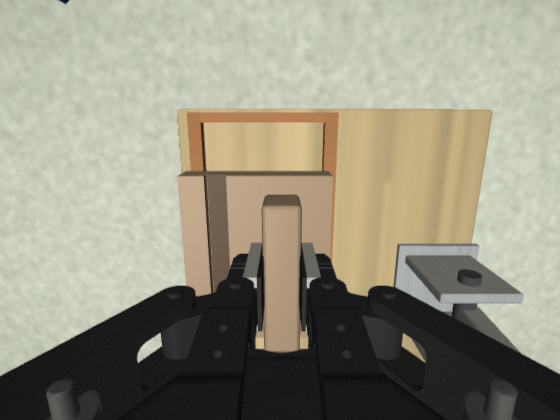

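The long tile is held straight above its bay. The bay's far inner corners are at (204,122) and (324,122), and the tile's far top corners at (181,174) and (332,174). I'll cast both to get the remaining correction.

```bash
python3 - <<'E'
from h import *
c=np.load("w4c.npy",allow_pickle=True).item()
P=lambda uv,z:np.round(ray(c,uv,z)[:2],4)
print("jig",P((180,110),.014),P((489,110),.014))
print("strip inner top",P((204,122),.022),P((324,122),.022))
print("strip outer",P((189,113),.022),P((338,113),.022))
print("tile top far",P((181,174),.0827),P((332,174),.0827))
g=cv2.cvtColor(cv2.imread("pics/w4.png"),cv2.COLOR_BGR2HSV).astype(int)
print(g[140,180:215].tolist()); print(g[140,318:345].tolist());print(g[105:130,260].tolist());print(g[166:182,230].tolist())
print(g[190,176:186].tolist(),g[190,326:338].tolist())
E
```

```text
jig [0.4343 0.1178] [0.6297 0.1211]
strip inner top [0.451  0.1108] [0.5246 0.1121]
strip outer [0.4421 0.116 ] [0.5329 0.1175]
tile top far [0.4533 0.0887] [0.5216 0.0899]
[[19, 89, 193], [20, 83, 197], [20, 85, 196], [20, 85, 196], [20, 85, 197], [20, 85, 196], [20, 86, 199], [20, 87, 197], [17, 103, 190], [13, 136, 176], [14, 139, 173], [13, 138, 174], [14, 137, 175], [14, 137, 173], [13, 138, 175], [14, 139, 174], [14, 139, 174], [14, 139, 173], [14, 137, 173], [14, 139, 174], [14, 138, 170], [14, 139, 134], [13, 148, 57], [14, 128, 64], [18, 95, 123], [20, 84, 207], [20, 85, 208], [20, 85, 208], [20, 83, 208], [20, 85, 208], [20, 85, 208], [20, 85, 207], [21, 84, 206], [20, 85, 207], [20, 84, 207]]
[[20, 87, 185], [20, 85, 185], [21, 86, 184], [21, 86, 187], [20, 87, 173], [13, 150, 78], [14, 144, 117], [13, 137, 175], [13, 138, 175], [14, 138, 175], [14, 138, 175], [14, 139, 174], [14, 138, 175], [14, 139, 174], [13, 138, 175], [14, 138, 175], [14, 139, 174], [13, 138, 174], [14, 136, 176], [16, 115, 186], [21, 85, 201], [20, 86, 201], [20, 87, 200], [20, 85, 199], [20, 85, 199
[... 292 characters left out ...]
 181], [17, 105, 191], [21, 85, 201], [20, 85, 201], [20, 84, 201], [21, 85, 200], [20, 85, 202], [20, 84, 203], [20, 85, 201]]
[[20, 85, 209], [20, 84, 209], [20, 84, 209], [21, 86, 208], [20, 83, 182], [18, 81, 126], [16, 74, 93], [17, 82, 93], [17, 81, 94], [16, 74, 121], [16, 71, 169], [16, 73, 193], [15, 70, 194], [16, 72, 192], [16, 71, 194], [16, 74, 193]]
[[39, 24, 206], [32, 24, 202], [18, 58, 197], [16, 72, 197], [16, 72, 196], [16, 72, 196], [16, 71, 197], [16, 71, 197], [16, 73, 196], [16, 70, 196]] [[15, 75, 180], [16, 75, 180], [16, 77, 180], [16, 75, 180], [16, 75, 180], [16, 77, 178], [15, 97, 178], [14, 141, 177], [15, 132, 179], [17, 105, 194], [21, 85, 203], [21, 86, 202]]
```

Checked: x agrees to 0.5 mm and y needs +20 mm. Lowering and releasing.

```bash
python3 -m handwheel '[[0,0.3,0,0],[0,0.3,0,0],[0,0.2,0,0],[0,0,-0.4,0],[0,0,-0.5,0],[0,0,-0.5,0],[0,0,-0.4,0],[0,0,-0.2,0],[0,0,0,0],[0,0,0,0]]'
python3 -m handwheel '[[0,0,-0.06,0],[0,0,-0.06,0],[0,0,-0.04,0],[0,0,0,0],[0,0,0,0],[0,0,0,0],[0,0,0,0],[0,0,0,0],[0,0,0,0],[0,0,0,0]]'
```

```text
t: 9.57
tcp_pos: [0.4993, 0.0682, 0.0348]
tcp_rot: [-2.201, -2.241, 0.001]
wrist_force: [-0.0, -0.3, -2.7]
finger_gap: 0.0143
grip_force: 60.7
t: 10.4
tcp_pos: [0.4997, 0.0682, 0.0314]
tcp_rot: [2.201, 2.241, 0.001]
wrist_force: [0.8, -0.5, -1.2]
finger_gap: 0.0142
grip_force: 61.0
```

```bash
python3 -m handwheel '[[0,0,0,0],[0,0,0,0],[0,0,0,0],[0,0,0.2,0],[0,0,0.4,0],[0,0,0.7,0],[0,0,0.8,0],[0,0,0.8,0],[0,0,0.8,0],[0,0,0.4,0]]' 0.1
python3 -m handwheel '[[0.05,0.9,0,-0.1],[0.05,0.9,0,-0.1],[0.05,0.9,0,-0.1],[0.05,0.9,0,-0.1],[0.05,0.9,0,-0.1],[0.05,0.9,0,0],[0.05,0.9,0,0],[0.05,0.9,0,0],[0.05,0.8,0,0],[0.07,0.6,0,0]]'
python3 -m handwheel '[[0,0.26,0,0],[0,0,-0.6,0],[0,0,-0.6,0],[0,0,-0.6,0],[0,0,-0.5,0],[0,0,-0.3,0],[0,0,0,0],[0,0,0,0],[0,0,0,0],[0,0,0,0]]'
python3 - <<'E'
from h import *
st(); grab("wrist","w5"); grab("top","t5")
c=viewer.camera_info("wrist"); f=cv2.imread("pics/w5.png"); h=cv2.cvtColor(f,cv2.COLOR_BGR2HSV)
m=((h[...,0]<22)&(h[...,1]>55)&(h[...,2]>60)).astype(np.uint8); m[330:]=0
for k in cv2.findContours(m,cv2.RETR_EXTERNAL,cv2.CHAIN_APPROX_NONE)[0]:
    if cv2.contourArea(k)>1500: print(cv2.boundingRect(k))
E
```

```text
t: 11.23
tcp_pos: [0.501, 0.0682, 0.1378]
tcp_rot: [2.198, 2.238, 0.007]
wrist_force: [0.3, -0.1, -0.0]
finger_gap: 0.0471
grip_force: 0.0
t: 12.07
tcp_pos: [0.5121, 0.2849, 0.1338]
tcp_rot: [-2.255, -2.187, -0.0]
wrist_force: [0.9, 0.2, 0.5]
finger_gap: 0.0469
grip_force: 0.0
t: 12.9
tcp_pos: [0.5132, 0.29, 0.07]
tcp_rot: [2.256, 2.185, 0.004]
wrist_force: [0.2, 0.7, 0.3]
finger_gap: 0.0472
grip_force: 0.0
t 12.90 tcp [0.5132 0.29   0.07  ] tool y dir deg -1.8 tilt z -1.000 F [0.2 0.7 0.3] gap 0.0472 grip 0 j [ 0.42  0.26  1.5  -0.    1.38  0.45]
(205, 172, 114, 105)
```

View pics/w5.png

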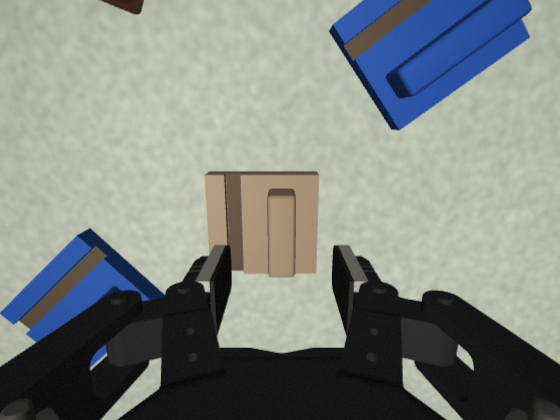

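The mid tile sits squarely between the fingers (rib at column 282). Grasping it and carrying it to its bay.

```bash
python3 -m handwheel '[[0,0,-0.5,0],[0,0,-0.6,0],[0,0,-0.5,0],[0,0,-0.3,0],[0,0,-0.2,0],[0,0,0,0],[0,0,0,0],[0,0,0,0],[0,0,0,0],[0,0,0,0]]'
python3 -m handwheel '[[0,0,0,0],[0,0,0,0],[0,0,0,0],[0,0,0,0],[0,0,0,0],[0,0,0.3,0],[0,0,0.6,0],[0,0,0.8,0],[0,0,0.8,0],[0,0,0.8,0]]' -1
python3 -m handwheel '[[0,0,0.8,0],[0,-0.5,0,0],[-0.08,-0.9,0,0.1],[-0.08,-0.9,0,0.1],[-0.08,-0.9,0,0.1],[-0.08,-0.9,0,0.1],[-0.08,-0.9,0,0.1],[-0.08,-0.9,0,0],[0,-0.9,0,0],[0,-0.9,0,0]]'
python3 -m handwheel '[[0,-0.9,0,0],[0,-0.9,0,0],[0,-0.9,0,0],[0,-0.9,0,0],[0,-0.9,0,0],[0,-0.22,0,0],[0,0,-0.5,0],[0,0,-0.5,0],[0,0,0,0],[0,0,0,0]]'
python3 - <<'E'
from h import *
st(); grab("wrist","w6"); np.save("w6c.npy",viewer.camera_info("wrist"),allow_pickle=True)
E
```

```text
t: 13.83
tcp_pos: [0.5129, 0.2899, 0.017]
tcp_rot: [2.256, 2.185, 0.003]
wrist_force: [-0.5, 0.1, 0.6]
finger_gap: 0.0469
grip_force: 0.0
t: 14.67
tcp_pos: [0.5116, 0.2894, 0.0986]
tcp_rot: [-2.256, -2.185, 0.003]
wrist_force: [0.1, -0.1, -2.1]
finger_gap: 0.015
grip_force: 60.8
t: 15.5
tcp_pos: [0.4988, 0.0952, 0.1168]
tcp_rot: [-2.201, -2.24, 0.004]
wrist_force: [0.6, 0.4, -1.7]
finger_gap: 0.0144
grip_force: 60.9
t: 16.33
tcp_pos: [0.4987, -0.0206, 0.0918]
tcp_rot: [-2.199, -2.239, 0.004]
wrist_force: [0.2, 0.4, -1.7]
finger_gap: 0.015
grip_force: 60.8
t 16.33 tcp [ 0.4987 -0.0206  0.0918] tool y dir deg 1.0 tilt z -1.000 F [ 0.2  0.4 -1.7] gap 0.0150 grip 61 j [-0.16  0.05  1.69  0.    1.4  -0.17]
```

View pics/w6.png

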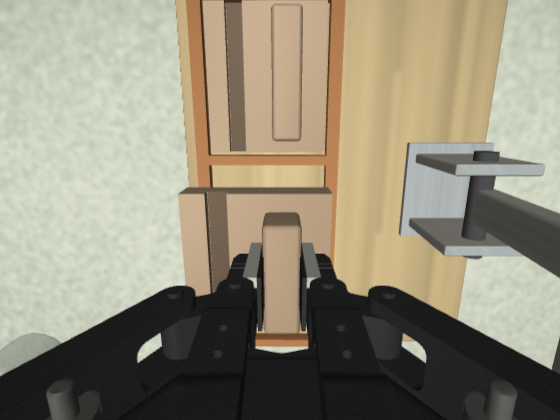

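The long tile lies flat in its bay (205–328, 0–155). The mid tile is held over its own bay, whose far divider's inner edge is at row ~165. Measuring the offset by edges.

```bash
python3 - <<'E'
from h import *
c=np.load("w6c.npy",allow_pickle=True).item()
g=cv2.cvtColor(cv2.imread("pics/w6.png"),cv2.COLOR_BGR2HSV).astype(int)
row=lambda y,a,b:print("row",y,a,[(int(h),int(v)) for h,s,v in g[y,a:b]])
row(175,192,220);row(175,318,342);row(205,176,186);row(205,326,338)
print([(i,int(g[i,270,0]),int(g[i,270,2])) for i in range(150,200)])
E
```

```text
row 175 192 [(20, 195), (20, 195), (20, 197), (20, 197), (20, 200), (17, 200), (13, 188), (14, 188), (13, 187), (13, 186), (13, 189), (13, 188), (13, 187), (13, 187), (14, 187), (13, 189), (13, 186), (13, 159), (14, 59), (15, 81), (19, 153), (20, 211), (21, 212), (21, 210), (20, 209), (20, 209), (20, 208), (20, 208)]
row 175 318 [(20, 193), (20, 195), (20, 198), (21, 200), (21, 205), (20, 195), (15, 110), (13, 127), (14, 187), (13, 188), (14, 187), (13, 188), (13, 187), (14, 186), (14, 188), (14, 188), (14, 188), (14, 187), (14, 188), (15, 192), (20, 214), (21, 210), (20, 210), (21, 209)]
row 205 176 [(37, 220), (39, 220), (33, 214), (16, 203), (16, 203), (16, 203), (16, 204), (16, 203), (16, 201), (16, 204)]
row 205 326 [(16, 184), (16, 185), (16, 184), (16, 184), (16, 183), (15, 185), (14, 186), (14, 188), (14, 188), (14, 191), (16, 202), (21, 213)]
[(150, 16, 195), (151, 16, 200), (152, 19, 213), (153, 21, 222), (154, 18, 180), (155, 13, 131), (156, 13, 172), (157, 13, 186), (158, 13, 188), (159, 13, 188), (160, 13, 187), (161, 13, 188), (162, 13, 188), (163, 14, 188), (164, 14, 192), (165, 18, 213), (166, 21, 223), (167, 21, 223), (168, 21, 222), (169, 21, 223), (170, 21, 222), (171, 21, 223), (172, 22, 223), (173, 21, 223), (174, 21, 222), (175, 21, 223), (176, 22, 223), (177, 21, 223), (178, 21, 223), (179, 21, 223), (180, 21, 224), (181, 21, 224), (182, 21, 223), (183, 21, 223), (184, 21, 224), (185, 21, 224), (186, 20, 213), (187, 19, 155), (188, 16, 97), (189, 16, 95), (190, 17, 96), (191, 17, 96), (192, 16, 97), (193, 16, 123), (194, 16, 170), (195, 16, 193), (196, 16, 191), (197, 16, 193), (198, 16, 192), (199, 16, 192)]
```

```bash
python3 - <<'E'
from h import *
c=np.load("w6c.npy",allow_pickle=True).item()
P=lambda uv,z:np.round(ray(c,uv,z)[:2],4)
print("bay l/r",P((209,175),.022),P((325.5,175),.022),"far",P((270,164.7),.022))
print("tile l/r",P((178,205),.0898),P((331.5,205),.0898),"far",P((270,193.5),.0898))
E
```

```text
bay l/r [0.4507 0.0077] [0.5279 0.009 ] far [0.4911 0.0153]
tile l/r [0.4507 0.0051] [0.522  0.0063] far [0.4934 0.0113]
```

```bash
python3 -m handwheel '[[0.11,0.04,0,0],[0,0,0,0],[0,0,-0.4,0],[0,0,-0.5,0],[0,0,-0.5,0],[0,0,-0.4,0],[0,0,-0.3,0],[0,0,-0.15,0],[0,0,0,0],[0,0,0,0]]'
python3 -m handwheel '[[0,0,-0.06,0],[0,0,-0.06,0],[0,0,-0.06,0],[0,0,0,0],[0,0,0,0],[0,0,0,0],[0,0,0,0],[0,0,0,0],[0,0,0,0],[0,0,0,0]]'
```

```text
t: 17.22
tcp_pos: [0.5033, -0.0198, 0.0374]
tcp_rot: [2.201, 2.241, 0.0]
wrist_force: [0.7, 0.6, -3.1]
finger_gap: 0.0145
grip_force: 60.9
t: 18.05
tcp_pos: [0.5031, -0.0198, 0.0329]
tcp_rot: [2.201, 2.241, 0.0]
wrist_force: [-0.4, 0.1, -2.1]
finger_gap: 0.0148
grip_force: 60.9
```

```bash
python3 -m handwheel '[[-0.06,0,0,0],[0,0,-0.04,0],[0,0,-0.04,0],[0,0,0,0],[0,0,0,0],[0,0,0,0],[0,0,0,0],[0,0,0,0],[0,0,0,0],[0,0,0,0]]'
python3 -m handwheel '[[0,0,0,0],[0,0,0,0],[0,0,0,0],[0,0,0.2,0],[0,0,0.4,0],[0,0,0.7,0],[0,0,0.8,0],[0,0,0.8,0],[0,0,0.9,0],[0,0,0.9,0]]' 0
python3 -m handwheel '[[0,0,0.9,0],[0,0,0.9,0],[0,0,0.9,0],[0,0,0.8,0],[0,0,0.6,0],[0,-0.5,0,0],[0,-0.8,0,0],[0,-0.8,0,0],[0,-0.3,0,0],[0,0,0,0]]' 0
python3 - <<'E'
from h import *
st(); grab("wrist","w7"); grab("top","t7");np.save("w7c.npy",viewer.camera_info("wrist"),allow_pickle=True)
E
```

```text
t: 18.88
tcp_pos: [0.5016, -0.0198, 0.0308]
tcp_rot: [2.201, 2.241, 0.0]
wrist_force: [0.8, 0.9, -2.2]
finger_gap: 0.0147
grip_force: 61.1
t: 19.72
tcp_pos: [0.5016, -0.0198, 0.1505]
tcp_rot: [2.201, 2.241, 0.001]
wrist_force: [0.2, 0.1, -0.4]
finger_gap: 0.0428
grip_force: 0.0
t: 20.55
tcp_pos: [0.5011, -0.0817, 0.2501]
tcp_rot: [-2.204, -2.237, 0.002]
wrist_force: [0.3, 1.2, -0.0]
finger_gap: 0.0429
grip_force: 0.0
t 20.55 tcp [ 0.5011 -0.0817  0.2501] tool y dir deg 0.9 tilt z -1.000 F [ 0.3  1.2 -0. ] gap 0.0429 grip 0 j [-0.27 -0.01  1.43 -0.    1.72 -0.29]
```

View pics/w7.png

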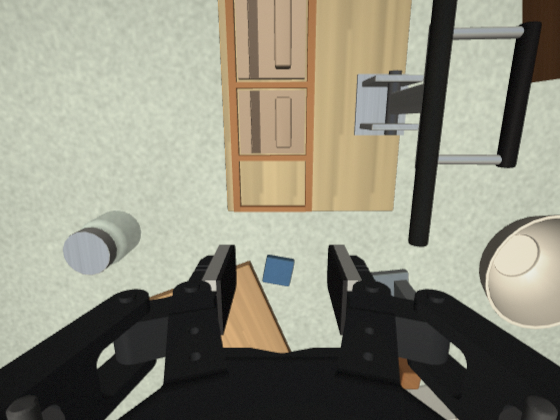

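Both tiles lie flat in their bays and the short bay is empty. The clamp bar runs (445,0)–(418,240) and its handle (525,30)–(508,160). The hinge pin is at about (393,75)–(400,130). Computing the handle, and searching the top view for a hidden short tile.

```bash
python3 - <<'E'
from h import *
c=np.load("w7c.npy",allow_pickle=True).item()
P=lambda uv,z:np.round(ray(c,uv,z)[:2],4)
f=cv2.imread("pics/w7.png").astype(int).sum(2)
for y in (55,90,125): 
    xs=np.where(f[y,495:545]<130)[0]+495; print(y,xs.min(),xs.max(),P(((xs.min()+xs.max())/2,y),.131))
print("handle ends",P((526,30),.131),P((508,163),.131))
print("pin",P((393,75),.056),P((400,130),.056), "base plate",P((357,74),.016),P((357,135),.016))
ct=viewer.camera_info("top")
for n in ("t7","t5","t2","t1"):
    t=cv2.imread(f"pics/{n}.png"); h=cv2.cvtColor(cv2.GaussianBlur(t,(3,3),0),cv2.COLOR_BGR2HSV)
    m=((h[...,0]>10)&(h[...,0]<20)&(h[...,1]>55)&(h[...,1]<95)&(h[...,2]>80)).astype(np.uint8)
    print(n,[(np.round(cv2.minAreaRect(k)[0]).tolist(),np.round(cv2.minAreaRect(k)[1]).tolist()) for k in cv2.findContours(m,cv2.RETR_EXTERNAL,2)[0] if cv2.contourArea(k)>60])
E
```

```text
55 514 544 [0.6827 0.0339]
90 508 528 [0.6795 0.0094]
125 502 522 [ 0.68   -0.0165]
handle ends [0.677  0.0506] [ 0.6827 -0.0461]
pin [0.6071 0.028 ] [ 0.6195 -0.0237] base plate [0.5808 0.0334] [ 0.5857 -0.031 ]
t7 [([306.0, 200.0], [7.0, 18.0]), ([276.0, 204.0], [15.0, 27.0])]
t5 [([276.0, 204.0], [15.0, 27.0])]
t2 [([196.0, 197.0], [16.0, 15.0])]
t1 [([198.0, 211.0], [21.0, 4.0]), ([199.0, 197.0], [22.0, 16.0]), ([214.0, 172.0], [4.0, 27.0]), ([211.0, 159.0], [15.0, 28.0])]
```

No third tile anywhere: only the long and mid tiles are present. The handle is at about (0.680, 0.002, 0.131), which puts the hinge at x≈0.610. I'll cage the handle loosely and swing it along the arc.

```bash
python3 -m handwheel '[[0.8,0.4,0,0],[0.8,0.4,0,0],[0.8,0.4,0,0],[0.8,0.4,0,0],[0.8,0.4,0,0],[0.8,0.4,0,0],[0.8,0.4,0,0],[0.8,0.4,0,0],[0.76,0.1,0,0],[0,0,0,0]]' 0
python3 -m handwheel '[[0,0,-0.6,0],[0,0,-0.7,0],[0,0,-0.7,0],[0,0,-0.7,0],[0,0,-0.7,0],[0,0,-0.7,0],[0,0,-0.7,0],[0,0,-0.5,0],[0,0,-0.2,0],[0,0,0,0]]'
python3 -m handwheel '[[0,0,0,0],[0,0,0,0],[0,0,0,0],[0,0,0,0],[0,0,0,0],[0,0,0,0],[0,0,0,0],[0,0,0,0],[0,0,0,0],[0,0,0,0]]' -0.48
python3 - <<'E'
from h import *
st(); c,f=grab("wrist","w8")
E
```

```text
t: 21.48
tcp_pos: [0.6826, 0.0051, 0.2485]
tcp_rot: [-2.197, -2.244, 0.0]
wrist_force: [-1.7, 0.1, -0.9]
finger_gap: 0.0425
grip_force: 0.0
t: 22.32
tcp_pos: [0.6793, 0.0031, 0.1114]
tcp_rot: [-2.199, -2.24, 0.004]
wrist_force: [-0.0, -0.3, 0.4]
finger_gap: 0.0426
grip_force: 0.0
t: 23.15
tcp_pos: [0.6806, 0.0027, 0.1133]
tcp_rot: [2.201, 2.241, -0.0]
wrist_force: [0.9, 0.2, 0.4]
finger_gap: 0.0225
grip_force: 0.0
t 23.15 tcp [0.6806 0.0027 0.1133] tool y dir deg 1.0 tilt z -1.000 F [0.9 0.2 0.4] gap 0.0225 grip 0 j [-0.08  0.42  1.2  -0.    1.52 -0.1 ]
```

View pics/w8.png

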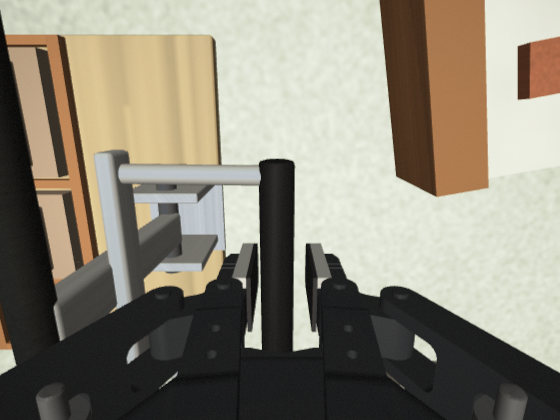

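The handle bar is between the pads (column 277). Swinging the clamp shut along the arc.

```bash
python3 -m handwheel '[[-0.24,0,0.19,0],[-0.24,0,0.19,0],[-0.26,0,0.15,0],[-0.26,0,0.15,0],[-0.28,0,0.11,0],[-0.28,0,0.11,0],[-0.3,0,0.07,0],[-0.3,0,0.07,0],[-0.31,0,0.02,0],[-0.31,0,0.02,0]]' -0.48
python3 -m handwheel '[[-0.31,0,-0.02,0],[-0.31,0,-0.02,0],[-0.3,0,-0.07,0],[-0.3,0,-0.07,0],[-0.29,0,-0.11,0],[-0.29,0,-0.11,0],[-0.27,0,-0.15,0],[-0.27,0,-0.15,0],[-0.24,0,-0.19,0],[-0.24,0,-0.19,0]]'
python3 -m handwheel '[[-0.1,0,0,0],[0,0,0,0],[0,0,0,0],[0,0,0,0],[0,0,0,0],[0,0,0,0],[0,0,0,0],[0,0,0,0],[0,0,0,0],[0,0,0,0]]'
```

```text
t: 24.03
tcp_pos: [0.6096, 0.0028, 0.1399]
tcp_rot: [-2.2, -2.24, 0.002]
wrist_force: [0.4, -0.2, 0.3]
finger_gap: 0.022
grip_force: 0.3
t: 24.87
tcp_pos: [0.5399, 0.0027, 0.1127]
tcp_rot: [-2.201, -2.241, 0.0]
wrist_force: [0.5, -0.7, -0.0]
finger_gap: 0.0222
grip_force: 0.0
t: 25.7
tcp_pos: [0.5381, 0.0027, 0.1133]
tcp_rot: [2.201, 2.241, 0.0]
wrist_force: [-0.2, -0.2, 0.2]
finger_gap: 0.0222
grip_force: 0.0
```

```bash
python3 -m handwheel '[[0,0,0,0],[0,0,0,0],[0,0,0,0],[0,0,0.4,0],[0,0,0.8,0],[0,0,0.9,0],[0,0,0.9,0],[0,0,0.9,0],[0,0,0.9,0],[0,0,0.9,0]]' 0
python3 -m handwheel '[[0.05,-0.8,0.2,0],[0.05,-0.9,0.1,0],[0.05,-0.9,0.1,0],[0.05,-0.9,0.1,0],[0.05,-0.9,0.1,0],[0.05,-0.9,0,0],[0.05,-0.9,0,0],[0.05,-0.9,0,0],[0.05,-0.8,0,0],[0,0,0,0]]'
python3 -m handwheel '[[0,0,0,0],[0,0,0,0],[0,0,0,0],[0,0,0,0],[0,0,0,0],[0,0,0,0],[0,0,0,0],[0,0,0,0],[0,0,0,0],[0,0,0,0]]'
python3 - <<'E'
from h import *
st(); c,f=grab("wrist","w9");np.save("w9c.npy",c,allow_pickle=True); grab("side","s9")
E
```

```text
t: 26.53
tcp_pos: [0.538, 0.0027, 0.258]
tcp_rot: [2.201, 2.241, 0.001]
wrist_force: [0.9, 0.1, -0.7]
finger_gap: 0.0428
grip_force: 0.0
t: 27.37
tcp_pos: [0.5491, -0.1984, 0.2711]
tcp_rot: [2.205, 2.236, -0.002]
wrist_force: [-1.5, 0.7, -0.2]
finger_gap: 0.0425
grip_force: 0.0
t: 28.2
tcp_pos: [0.5493, -0.1948, 0.2709]
tcp_rot: [2.201, 2.241, 0.0]
wrist_force: [-0.9, 0.4, 1.1]
finger_gap: 0.0426
grip_force: 0.0
t 28.20 tcp [ 0.5493 -0.1948  0.2709] tool y dir deg 1.0 tilt z -1.000 F [-0.9  0.4  1.1] gap 0.0426 grip 0 j [-0.44  0.16  1.22  0.    1.77 -0.46]
```

View pics/w9.png

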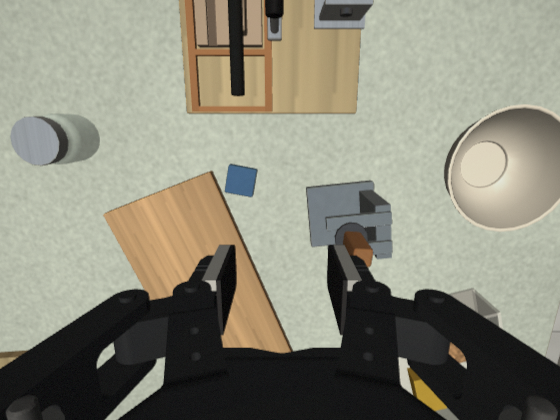

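The clamp is shut, with its bar lying across the bays at (237,45). In the stand, the stylus collar is at (351,236) and the handle top at about (360,258). The stand's base edge runs (307,187)–(374,181). Measuring the stylus and the stand's yaw.

```bash
python3 - <<'E'
from h import *
c=np.load("w9c.npy",allow_pickle=True).item(); f=cv2.imread("pics/w9.png"); h=cv2.cvtColor(f,cv2.COLOR_BGR2HSV)
P=lambda uv,z:np.round(ray(c,uv,z)[:2],4)
sub=h[215:285,328:392]; m=((sub[...,0]<18)&(sub[...,1]>110)).astype(np.uint8)
k=max(cv2.findContours(m,cv2.RETR_EXTERNAL,2)[0],key=cv2.contourArea).reshape(-1,2)+[328,215]
print(cv2.approxPolyDP(k.astype(np.int32),2.5,True).reshape(-1,2).tolist(),np.round(k.mean(0),1))
for y in range(230,278,3): print(y," ".join("%3d"%v if mm else "  ." for v,mm in zip(h[y,338:384,2],m[y-215,10:56])))
for n,uv,z in[("base a",(307,187),.01),("base b",(374,181),.01),("base c",(313,246),.01)]: print(n,P(uv,z))
for p in([.6185,-.2463,.095],[.6176,-.242,.145]): print(proj(c,p))
E
```

```text
[[345, 232], [343, 243], [349, 254], [358, 256], [369, 265], [372, 250], [361, 234]] [358.9 248.9]
230   .   .   .   .   .   .   .   .   .   .   .   .   .   .   .   .   .   .   .   .   .   .   .   .   .   .   .   .   .   .   .   .   .   .   .   .   .   .   .   .   .   .   .   .   .   .
233   .   .   .   .   .   .   .  79  84  86  89  90  90  87  91  90  89  89  89  92  91  91  86   .   .   .   .   .   .   .   .   .   .   .   .   .   .   .   .   .   .   .   .   .   .   .
236   .   .   .   .   .   .  66  69  75  82  85  87  88  91  91  91  90  90  90  90  91  92  91  91  91   .   .   .   .   .   .   .   .   .   .   .   .   .   .   .   .   .   .   .   .   .
239   .   .   .   .   .   .  65  67  69  73  77  83  86  90  91  89  91  90  90  91  89  89  92  92  93  93  91   .   .   .   .   .   .   .   .   .   .   .   .   .   .   .   .   .   .   .
242   .   .   .   .   .  62  65  65  67  69  71  74  80  85  89  90  91  90  90  90  92  91  90  91  92  92  93  94  92   .   .   .   .   .   .   .   .   .   .   .   .   .   .   .   .   .
245   .   .   .   .   .   .   .  66  65  68  70  70  71  76  
[... 1437 characters left out ...]
.   .
269   .   .   .   .   .   .   .   .   .   .   .   .   .   .   .   .   .   .   .   .   .   .   .   .   .   .   .   .   .   .   .   .   .   .   .   .   .   .   .   .   .   .   .   .   .   .
272   .   .   .   .   .   .   .   .   .   .   .   .   .   .   .   .   .   .   .   .   .   .   .   .   .   .   .   .   .   .   .   .   .   .   .   .   .   .   .   .   .   .   .   .   .   .
275   .   .   .   .   .   .   .   .   .   .   .   .   .   .   .   .   .   .   .   .   .   .   .   .   .   .   .   .   .   .   .   .   .   .   .   .   .   .   .   .   .   .   .   .   .   .
base a [ 0.5817 -0.2124]
base b [ 0.6656 -0.2033]
base c [ 0.5926 -0.2919]
[347.47281846 236.22877333]
[357.85159536 251.27838877]
```

```bash
python3 - <<'E'
from h import *
c=np.load("w9c.npy",allow_pickle=True).item()
a,b=ray(c,(353.7,249),.145),ray(c,(372.7,249),.145); print(a,b,np.hypot(*(b-a)[:2]),np.degrees(np.arctan2(*(b-a)[1::-1])))
print(ray(c,(344,240),.095),ray(c,(360,232),.095))
f=cv2.imread("pics/w1.png"); h=cv2.cvtColor(f,cv2.COLOR_BGR2HSV); sub=h[235:300,395:450]
m=((sub[...,0]<18)&(sub[...,1]>110)).astype(np.uint8)
for y in range(240,294,3): print(y," ".join("%3d"%v if mm else "  ." for v,mm in zip(h[y,398:444,2],m[y-235,3:49])))
E
```

```text
[ 0.61376012 -0.23989514  0.145     ] [ 0.63056941 -0.23962165  0.145     ] 0.01681151544812409 0.9321147917840042
[ 0.61517261 -0.25052134  0.095     ] [ 0.63113132 -0.24145259  0.095     ]
240   .   .   .   .   .   .   .   .   .   .   .   .   .   .   .   .   .   .   .   .   .   .   .   .   .   .   .   .   .   .   .   .   .   .   .   .   .   .   .   .   .   .   .   .   .   .
243   .   .   .   .   .   .   .   .   .   .   .   .   .   .   .   .   .   .   .   .   .   .   .   .   .   .   .   .   .   .   .   .   .   .   .   .   .   .   .   .   .   .   .   .   .   .
246   .   .   .   .   .   .   .   .   .   .   .   .   .   .   .   .   .   .   .   .   .   .   .   .   .   .   .   .   .   .   .   .   .   .   .   .   .   .   .   .   .   .   .   .   .   .
249   .   .   .   .   .   .   .   .   .   .   .   .   .   .   .   .   .   .   .   .   .   .   .   .   .   .   .   .   .   .   .   .   .   .   .   .   .   .   .   .   .   .   .   .   .   .
252   .   .   .   .   .   .   .   .   .   .   .   .  79   .   .   .   .   .   .   .   .   .   .   .   .   .   .   .   .   .   .   .   .   .   .   .   .   .  
[... 1774 characters left out ...]
   .   .   .   .   .   .   .   .   . 113 131 138 144 145 141 142 142 145 144 149 149 147 146 142 140 136   .   .   .   .   .   .   .   .
285   .   .   .   .   .   .   .   .   .   .   .   .   .   .   .   .   .   .   .   .   .   .   .   .   .   .   .   .   . 128 139 133 139 146 148 144   .   .   .   .   .   .   .   .   .   .
288   .   .   .   .   .   .   .   .   .   .   .   .   .   .   .   .   .   .   .   .   .   .   .   .   .   .   .   .   .   .   .   .   .   .   .   .   .   .   .   .   .   .   .   .   .   .
291   .   .   .   .   .   .   .   .   .   .   .   .   .   .   .   .   .   .   .   .   .   .   .   .   .   .   .   .   .   .   .   .   .   .   .   .   .   .   .   .   .   .   .   .   .   .
```

```bash
python3 - <<'E'
from h import *
s=np.load("w2c.npy",allow_pickle=True).item(); c9=np.load("w9c.npy",allow_pickle=True).item(); c2=s
# rebuild w1 camera: same mount, tcp then vs w2 (same yaw 14.7), pure translation
import copy
c1=copy.deepcopy(c2); T=np.array(c2["extrinsics"]); d=np.array([.4522-.5652,-.1963-.1684,.3063-.2821]); T[:3,3]-=T[:3,:3]@d; c1["extrinsics"]=T
print(ray(c1,(285,112),.014)) # check: was .4381,-.1241
for uv in[(424.5,269.5),(439.5,272.5),(419,283),(434,287),(429,278)]: print(np.round(ray(c1,uv,.145),4))
E
```

```text
[ 0.4383233  -0.12408456  0.014     ]
[ 0.6143 -0.2401  0.145 ]
[ 0.6304 -0.2394  0.145 ]
[ 0.6143 -0.2558  0.145 ]
[ 0.631  -0.2562  0.145 ]
[ 0.6223 -0.2479  0.145 ]
```

Two views agree on the handle centre: (0.622, -0.248), with yaw about 1–2°. Grasping the stylus.

```bash
python3 -m handwheel '[[0.6,-0.44,0,0],[0.6,-0.44,0,0],[0.6,-0.44,0,0],[0.6,-0.44,0,0],[0.52,-0.38,0,0],[0,0,-0.6,0],[0,0,-0.7,0],[0,0,-0.7,0],[0,0,-0.5,0],[0,0,0,0]]' -0.2
python3 - <<'E'
from h import *
st(); c,f=grab("wrist","w10"); h=cv2.cvtColor(f,cv2.COLOR_BGR2HSV); z=.145
for p in ([.6223,-.2482,.145],): print(np.round(proj(c,p)))
m=((h[...,0]<18)&(h[...,1]>110)&(h[...,2]>115)).astype(np.uint8); m[:,:200]=0; m[:,360:]=0
for k in cv2.findContours(m,cv2.RETR_EXTERNAL,2)[0]:
    if cv2.contourArea(k)>150: q=cv2.minAreaRect(k); print(np.round(q[0]),np.round(q[1]),q[2],np.round(ray(c,q[0],z),4))
E
```

```text
t: 29.13
tcp_pos: [0.6209, -0.2476, 0.2039]
tcp_rot: [-2.197, -2.236, 0.003]
wrist_force: [-0.9, 0.8, -0.5]
finger_gap: 0.0344
grip_force: 0.0
t 29.13 tcp [ 0.6209 -0.2476  0.2039] tool y dir deg 1.0 tilt z -1.000 F [-0.9  0.8 -0.5] gap 0.0344 grip 0 j [-0.46  0.37  1.09  0.    1.69 -0.48]
[285. 224.]
[284. 223.] [25. 25.] 3.5763344764709473 [ 0.622  -0.2475  0.145 ]
```

```bash
python3 -m handwheel '[[0.04,0,-0.6,0],[0,0,-0.7,0],[0,0,-0.7,0],[0,0,-0.7,0],[0,0,-0.6,0],[0,0,-0.4,0],[0,0,-0.25,0],[0,0,0,0],[0,0,0,0],[0,0,0,0]]'
python3 -m handwheel '[[0,0,0,0],[0,0,0,0],[0,0,0,0],[0,0,0,0],[0,0,0,0],[0,0,0,0],[0,0,0,0],[0,0,0,0],[0,0,0,0],[0,0,0,0]]' -1
```

```text
t: 30.02
tcp_pos: [0.6242, -0.2487, 0.1113]
tcp_rot: [2.199, 2.239, 0.001]
wrist_force: [0.1, 0.6, 0.5]
finger_gap: 0.0342
grip_force: 0.0
t: 30.85
tcp_pos: [0.6241, -0.2486, 0.1112]
tcp_rot: [2.199, 2.239, 0.002]
wrist_force: [-0.3, 0.3, 5.3]
finger_gap: 0.0177
grip_force: 58.8
```

Stylus held; its tip is 91 mm below the TCP. Lifting it clear of the fork and going round in front of the jig.

```bash
python3 -m handwheel '[[0,0,0.2,0],[0,0,0.4,0],[0,0,0.6,0],[0,0,0.8,0],[0,0,0.8,0],[0,0,0.8,0],[-0.5,0,0,0],[-0.8,0,0,0],[-0.8,0,0,0],[-0.8,0,0,0]]'
python3 -m handwheel '[[-0.8,0,0,0],[-0.8,0.1,0,0],[-0.8,0.4,0,0],[-0.6,0.7,0,0],[-0.2,0.8,0,0],[0,0.8,0,0],[0,0.8,0,0],[0,0.8,0,0],[0,0.8,0,0],[0,0.6,0,0]]'
python3 -m handwheel '[[0,0.6,0,0],[0,0.6,0,0],[0,0.6,0,0],[0,0.6,0,0],[0,0.4,0,0],[0,0.2,0,0],[0,0,0,0],[0,0,0,0],[0,0,0,0],[0,0,0,0]]'
python3 - <<'E'
from h import *
st(); c,f=grab("wrist","w11"); np.save("w11c.npy",c,allow_pickle=True); h=cv2.cvtColor(f,cv2.COLOR_BGR2HSV)
for n,c,im,ys in(("w11",c,f,(.10,.085,.067,.05,.035,.0,-.02)),("w7",np.load("w7c.npy",allow_pickle=True).item(),cv2.imread("pics/w7.png"),(.06,.05,.035,0,-.02,-.04))):
  g=cv2.cvtColor(im,cv2.COLOR_BGR2GRAY)
  for y in ys:
    a,b=proj(c,[.45,y,.029]),proj(c,[.492,y,.029])
    t=np.linspace(0,1,85); p=a+(b-a)*t[:,None]; v=cv2.remap(g,p[:,0].astype(np.float32)[None],p[:,1].astype(np.float32)[None],1)[0].astype(int)
    print(n,y,np.round((a+b)/2),v[::3].tolist())
E
```

```text
t: 31.68
tcp_pos: [0.5498, -0.2481, 0.1994]
tcp_rot: [-2.2, -2.241, 0.001]
wrist_force: [-0.5, -0.5, -0.5]
finger_gap: 0.0171
grip_force: 58.6
t: 32.52
tcp_pos: [0.4703, -0.1018, 0.1997]
tcp_rot: [-2.2, -2.241, -0.0]
wrist_force: [0.2, -0.3, -0.9]
finger_gap: 0.0176
grip_force: 58.6
t: 33.35
tcp_pos: [0.4708, -0.029, 0.1995]
tcp_rot: [2.202, 2.24, -0.0]
wrist_force: [-0.1, 0.4, -1.6]
finger_gap: 0.0172
grip_force: 58.6
t 33.35 tcp [ 0.4708 -0.029   0.1995] tool y dir deg 1.0 tilt z -1.000 F [-0.1  0.4 -1.6] gap 0.0172 grip 59 j [-0.18 -0.08  1.6  -0.    1.62 -0.2 ]
w11 0.1 [284.  43.] [155, 197, 191, 190, 190, 190, 190, 189, 190, 183, 115, 114, 114, 114, 114, 117, 153, 189, 189, 189, 188, 188, 188, 188, 187, 187, 187, 177, 84]
w11 0.085 [284.  62.] [151, 199, 190, 189, 189, 189, 189, 189, 188, 168, 127, 112, 113, 112, 112, 114, 156, 189, 188, 189, 188, 186, 187, 187, 186, 187, 187, 177, 97]
w11 0.067 [284.  83.] [143, 199, 190, 189, 189, 189, 188, 186, 187, 185, 133, 110, 110, 111, 110, 112, 137, 186, 186, 186, 185, 185, 184, 185, 184, 184, 185, 183, 89]
w11 0.05 [283. 103.] [143, 19
[... 922 characters left out ...]
172, 172, 172, 172, 172, 172, 172, 172, 157, 137]
w7 0.035 [254.  69.] [121, 113, 176, 170, 172, 171, 171, 173, 171, 170, 129, 102, 102, 100, 102, 101, 106, 157, 172, 170, 172, 171, 171, 172, 171, 170, 171, 171, 169]
w7 0 [255. 104.] [133, 107, 156, 171, 171, 171, 169, 170, 170, 169, 162, 111, 104, 99, 99, 100, 99, 112, 169, 169, 169, 169, 169, 168, 169, 169, 169, 168, 149]
w7 -0.02 [255. 123.] [134, 107, 128, 175, 169, 168, 169, 169, 168, 170, 167, 124, 97, 98, 99, 99, 98, 108, 157, 168, 168, 168, 168, 168, 167, 167, 167, 167, 161]
w7 -0.04 [255. 142.] [137, 128, 110, 168, 169, 169, 169, 168, 168, 168, 166, 125, 112, 97, 98, 98, 96, 98, 136, 168, 167, 167, 166, 167, 166, 166, 166, 165, 166]
```

The groove centre measures x = 0.4692 (y=.10), 0.4702 (y=.035), 0.4713 (y=0) and 0.4719 (y=-.04), about 10 mm wide as it must be. Going above the long tile's left end.

```bash
python3 -m handwheel '[[-0.01,0.5,0,0],[-0.01,0.7,0,0],[-0.01,0.8,0,0],[-0.01,0.8,0,0],[-0.01,0.8,0,0],[-0.01,0.7,0,0],[-0.01,0.5,0,0],[0,0.28,0,0],[0,0,0,0],[0,0,0,0]]'
python3 -m handwheel '[[0,0,-0.3,0],[0,0,-0.5,0],[0,0,-0.6,0],[0,0,-0.6,0],[0,0,-0.4,0],[0,0,-0.3,0],[0,0,-0.15,0],[0,0,0,0],[0,0,0,0],[0,0,0,0]]'
python3 - <<'E'
from h import *
st()
E
```

```text
t: 34.23
tcp_pos: [0.4692, 0.0983, 0.1995]
tcp_rot: [2.201, 2.241, -0.001]
wrist_force: [0.1, -0.3, -1.1]
finger_gap: 0.017
grip_force: 58.6
t: 35.07
tcp_pos: [0.4698, 0.0987, 0.1293]
tcp_rot: [2.201, 2.24, 0.002]
wrist_force: [-0.0, -0.6, -0.5]
finger_gap: 0.0172
grip_force: 58.6
t 35.07 tcp [0.4698 0.0987 0.1293] tool y dir deg 1.0 tilt z -1.000 F [-0.  -0.6 -0.5] gap 0.0172 grip 59 j [ 0.09 -0.03  1.69 -0.    1.47  0.07]
```

```bash
python3 -m handwheel '[[-0.02,0,-0.1,0],[0,0,-0.1,0],[0,0,-0.1,0],[0,0,-0.08,0],[0,0,-0.04,0],[0,0,-0.02,0],[0,0,0,0],[0,0,0,0],[0,0,0,0],[0,0,0,0]]'
python3 -m handwheel '[[0,0,-0.02,0],[0,0,-0.02,0],[0,0,-0.02,0],[0,0,0,0],[0,0,0,0],[0,0,0,0],[0,0,0,0],[0,0,0,0],[0,0,0,0],[0,0,0,0]]'
```

```text
t: 35.9
tcp_pos: [0.4687, 0.0987, 0.1175]
tcp_rot: [2.201, 2.241, 0.0]
wrist_force: [-0.8, 0.0, -0.2]
finger_gap: 0.017
grip_force: 58.6
t: 36.73
tcp_pos: [0.4686, 0.0987, 0.1158]
tcp_rot: [2.201, 2.241, 0.0]
wrist_force: [-0.5, 0.2, -1.6]
finger_gap: 0.0175
grip_force: 58.6
```

```bash
for i in 1; do python3 -m handwheel '[[0,0,-0.02,0],[0,0,0,0],[0,0,0,0],[0,0,0,0],[0,0,0,0],[0,0,0,0],[0,0,0,0],[0,0,0,0],[0,0,0,0],[0,0,0,0]]'; python3 -m handwheel '[[0,0,-0.02,0],[0,0,0,0],[0,0,0,0],[0,0,0,0],[0,0,0,0],[0,0,0,0],[0,0,0,0],[0,0,0,0],[0,0,0,0],[0,0,0,0]]'; done | grep -E "tcp_pos|force"
```

```text
tcp_pos: [0.4686, 0.0987, 0.1153]
wrist_force: [0.0, 0.3, -0.1]
grip_force: 58.6
tcp_pos: [0.4687, 0.0987, 0.115]
wrist_force: [-0.8, 1.1, 1.7]
grip_force: 59.0
```

Light contact at about 2 N at TCP z=0.115. Easing off slightly and drawing along the long seam at 4 cm/s.

```bash
python3 -m handwheel '[[0,0,0.015,0],[0,0,0,0],[0.002,-0.13,0,0],[0.002,-0.13,0,0],[0.002,-0.13,0,0],[0.002,-0.13,0,0],[0.002,-0.13,0,0],[0.002,-0.13,0,0],[0.002,-0.13,0,0],[0.002,-0.13,0,0]]' | grep -E "pos|st_f"
python3 -m handwheel '[[0.002,-0.13,0,0],[0.002,-0.13,0,0],[0.002,-0.13,0,0],[0.002,-0.13,0,0],[0.002,-0.13,0,0],[0.002,-0.13,0,0],[0.002,-0.13,0,0],[0.002,-0.13,0,0],[0.002,-0.13,0,0],[0.002,-0.13,0,0]]' | grep -E "pos|st_f"
python3 -m handwheel '[[0.002,-0.13,0,0],[0.002,-0.1,0,0],[0,0,0,0],[0,0,0,0],[0,0,0,0],[0,0,0,0],[0,0,0,0],[0,0,0,0],[0,0,0,0],[0,0,0,0]]' | grep -E "pos|st_f"
```

```text
tcp_pos: [0.4689, 0.0723, 0.1151]
wrist_force: [-0.1, -0.1, 1.2]
tcp_pos: [0.4694, 0.0398, 0.1151]
wrist_force: [-0.0, -1.1, -0.3]
tcp_pos: [0.4695, 0.0345, 0.1152]
wrist_force: [-0.3, -0.4, 0.0]
```

```bash
python3 -m handwheel '[[0,0,0.1,0],[0,0,0.15,0],[0,0,0.15,0],[0.02,-0.3,0,0],[0.02,-0.4,0,0],[0.02,-0.4,0,0],[0.01,-0.18,0,0],[0,0,0,0],[0,0,-0.1,0],[0,0,-0.1,0]]' | grep -E "pos|st_f"
python3 -m handwheel '[[0,0,-0.1,0],[0,0,-0.06,0],[0,0,-0.02,0],[0,0,0,0],[0,0,0,0],[0,0,0,0],[0,0,0,0],[0,0,0,0],[0,0,0,0],[0,0,0,0]]' | grep -E "pos|st_f"
```

```text
tcp_pos: [0.4714, 0.0024, 0.12]
wrist_force: [-0.7, 0.3, -0.7]
tcp_pos: [0.4714, 0.0024, 0.1158]
wrist_force: [-0.3, 0.5, -0.1]
```

```bash
python3 -m handwheel '[[0,0,-0.02,0],[0,0,0,0],[0,0,0,0],[0.002,-0.13,0,0],[0.002,-0.13,0,0],[0.002,-0.13,0,0],[0.002,-0.13,0,0],[0.002,-0.13,0,0],[0.002,-0.13,0,0],[0.002,-0.13,0,0]]' | grep -E "pos|st_f"
python3 -m handwheel '[[0.002,-0.13,0,0],[0.002,-0.13,0,0],[0.002,-0.13,0,0],[0.002,-0.13,0,0],[0.002,-0.13,0,0],[0.002,-0.13,0,0],[0.002,-0.13,0,0],[0,-0.03,0,0],[0,0,0,0],[0,0,0,0]]' | grep -E "pos|st_f"
```

```text
tcp_pos: [0.4717, -0.0207, 0.1152]
wrist_force: [-0.2, 0.2, -1.2]
tcp_pos: [0.4721, -0.0438, 0.1152]
wrist_force: [-0.7, 0.3, -1.3]
```

Both seams are drawn. Taking the stylus back to the fork.

```bash
python3 -m handwheel '[[0,0,0.1,0],[0,0,0.2,0],[0,0,0.5,0],[0,0,0.7,0],[0,0,0.7,0],[0,0,0.7,0],[0,-0.3,0.5,0],[0,-0.7,0,0],[0,-0.9,0,0],[0,-0.9,0,0]]' | grep -E "pos|st_f"
python3 -m handwheel '[[0,-0.9,0,0],[0,-0.9,0,0],[0,-0.9,0,0],[0.2,-0.9,0,0],[0.5,-0.9,0,0],[0.8,-0.7,0,0],[0.8,-0.19,0,0],[0.8,0,0,0],[0.8,0,0,0],[0.8,0,0,0]]' | grep -E "pos|st_f"
python3 -m handwheel '[[0.6,0,0,0],[0.5,0,0,0],[0.28,0,0,0],[0,0,0,0],[0,0,0,0],[0,0,0,0],[0,0,0,0],[0,0,0,0],[0,0,0,0],[0,0,0,0]]' | grep -E "pos|st_f|gap"
```

```text
tcp_pos: [0.4724, -0.1142, 0.2015]
wrist_force: [0.1, -0.5, -0.6]
tcp_pos: [0.5906, -0.2488, 0.2005]
wrist_force: [-0.0, -0.2, -0.7]
tcp_pos: [0.6237, -0.2487, 0.2005]
wrist_force: [-1.0, 0.1, 0.3]
finger_gap: 0.0174
```

```bash
python3 -m handwheel '[[0,0,-0.3,0],[0,0,-0.5,0],[0,0,-0.6,0],[0,0,-0.6,0],[0,0,-0.6,0],[0,0,-0.5,0],[0,0,-0.25,0],[0,0,-0.1,0],[0,0,0,0],[0,0,0,0]]' | grep -E "pos|st_f|gap"
python3 -m handwheel '[[0,0,-0.06,0],[0,0,-0.02,0],[0,0,-0.02,0],[0,0,0,0],[0,0,0,0],[0,0,0,0],[0,0,0,0],[0,0,0,0],[0,0,0,0],[0,0,0,0]]' | grep -E "pos|st_f|gap"
```

```text
tcp_pos: [0.6245, -0.2488, 0.1146]
wrist_force: [0.7, 0.1, -1.0]
finger_gap: 0.0172
tcp_pos: [0.624, -0.2485, 0.1114]
wrist_force: [-0.4, 0.9, -0.3]
finger_gap: 0.0174
```

```bash
python3 -m handwheel '[[0,0,0,0],[0,0,0,0],[0,0,0,0],[0,0,0,0],[0,0,0.3,0],[0,0,0.6,0],[0,0,0.8,0],[0,0,0.8,0],[0,0,0.8,0],[0,0,0.4,0]]' -0.2| grep -E "pos|st_f|gap"
python3 - <<'E'
from h import *
st(); c,f=grab("wrist","w12"); h=cv2.cvtColor(f,cv2.COLOR_BGR2HSV)
m=((h[...,0]<18)&(h[...,1]>110)&(h[...,2]>115)).astype(np.uint8); m[:,:200]=0; m[:,360:]=0
for k in cv2.findContours(m,cv2.RETR_EXTERNAL,2)[0]:
    if cv2.contourArea(k)>150: q=cv2.minAreaRect(k); print(np.round(q[0]),np.round(q[1]),q[2],np.round(ray(c,q[0],.145),4))
E
```

```text
tcp_pos: [0.625, -0.249, 0.2083]
wrist_force: [-0.1, -0.1, 1.2]
finger_gap: 0.034
t 49.23 tcp [ 0.625  -0.249   0.2083] tool y dir deg 1.0 tilt z -1.000 F [-0.1 -0.1  1.2] gap 0.0340 grip 0 j [-0.46  0.36  1.08  0.    1.69 -0.48]
[279. 218.] [23. 24.] 90.0 [ 0.6234 -0.2471  0.145 ]
```

The stylus hangs where it was before. Now the clamp: back to its handle, then the arc in reverse.

```bash
python3 -m handwheel '[[0,0,0.8,0],[0,0.3,0.8,0],[-0.3,0.6,0.1,0],[-0.5,0.9,0,0],[-0.5,0.9,0,0],[-0.5,0.9,0,0],[-0.5,0.9,0,0],[-0.5,0.9,0,0],[-0.5,0.9,0,0],[-0.06,0.9,0,0]]' 0| grep -E "pos|st_f|gap"
python3 -m handwheel '[[0,0.9,0,0],[0,0.9,0,0],[0,0.6,0,0],[0,0.37,0,0],[0,0,0,0],[0,0,-0.6,0],[0,0,-0.7,0],[0,0,-0.8,0],[0,0,-0.5,0],[0,0,0,0]]' | grep -E "pos|st_f|gap"
python3 - <<'E'
from h import *
st(); c,f=grab("wrist","w13")
E
```

```text
tcp_pos: [0.5381, -0.0675, 0.246]
wrist_force: [0.2, 0.4, 0.1]
finger_gap: 0.0425
tcp_pos: [0.538, 0.0, 0.1773]
wrist_force: [-0.6, -0.4, -0.6]
finger_gap: 0.0427
t 50.95 tcp [0.538  0.     0.1773] tool y dir deg 1.0 tilt z -1.000 F [-0.6 -0.4 -0.6] gap 0.0427 grip 0 j [-0.11  0.08  1.48 -0.    1.58 -0.12]
```

View pics/w13.png

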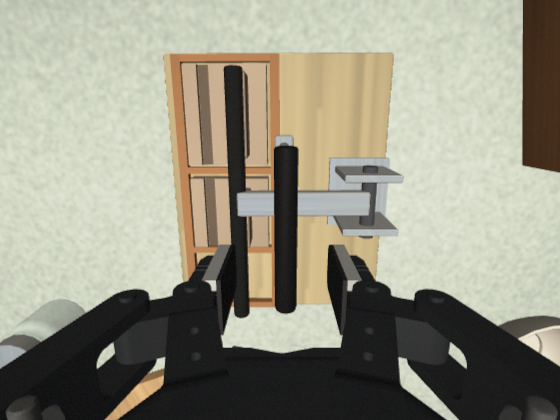

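Handle at (286,230), between the open fingers; bar on the ribs, both tiles still in place. Lowering, caging and throwing it open.

```bash
python3 -m handwheel '[[0.06,0,-0.5,0],[0,0,-0.6,0],[0,0,-0.6,0],[0,0,-0.5,0],[0,0,-0.3,0],[0,0,-0.07,0],[0,0,0,0],[0,0,0,0],[0,0,0,0],[0,0,0,0]]' 0 | grep -E "pos|st_f|gap"
python3 -m handwheel '[[0,0,0,0],[0,0,0,0],[0,0,0,0],[0,0,0,0],[0,0,0,0],[0,0,0,0],[0,0,0,0],[0,0,0,0],[0,0,0,0],[0,0,0,0]]' -0.48 | grep -E "pos|st_f|gap"
python3 -m handwheel '[[0.24,0,0.19,0],[0.24,0,0.19,0],[0.27,0,0.15,0],[0.27,0,0.15,0],[0.29,0,0.11,0],[0.29,0,0.11,0],[0.3,0,0.07,0],[0.3,0,0.07,0],[0.31,0,0.02,0],[0.31,0,0.02,0]]' | grep -E "pos|st_f|gap"
python3 -m handwheel '[[0.31,0,-0.02,0],[0.31,0,-0.02,0],[0.3,0,-0.07,0],[0.3,0,-0.07,0],[0.28,0,-0.11,0],[0.28,0,-0.11,0],[0.26,0,-0.15,0],[0.26,0,-0.15,0],[0.24,0,-0.19,0],[0.24,0,-0.19,0]]' | grep -E "pos|st_f|gap"
python3 -m handwheel '[[0.1,0,0,0],[0,0,0,0],[0,0,0,0],[0,0,0,0],[0,0,0,0],[0,0,0,0],[0,0,0,0],[0,0,0,0],[0,0,0,0],[0,0,0,0]]' | grep -E "pos|st_f|gap"
```

```text
tcp_pos: [0.5422, 0.0007, 0.1183]
wrist_force: [0.3, 0.4, 0.4]
finger_gap: 0.0425
tcp_pos: [0.5415, 0.0007, 0.1172]
wrist_force: [0.3, -0.1, 0.0]
finger_gap: 0.0225
tcp_pos: [0.6131, 0.0007, 0.1442]
wrist_force: [-1.6, 0.4, 1.4]
finger_gap: 0.0223
tcp_pos: [0.6822, 0.0007, 0.1166]
wrist_force: [-0.8, -0.1, 0.7]
finger_gap: 0.0223
tcp_pos: [0.6828, 0.0007, 0.1163]
wrist_force: [-5.0, -0.2, -3.3]
finger_gap: 0.0219
```

```bash
python3 -m handwheel '[[0,0,0,0],[0,0,0,0],[0,0,0,0],[0,0,0.4,0],[0,0,0.8,0],[0,0,0.8,0],[0,0,0.9,0],[0,0,0.9,0],[0,0,0.8,0],[0,0,0.7,0]]' 0 | grep -E "pos|st_f|gap"
python3 -m handwheel '[[-0.6,-0.2,0,0],[-0.8,-0.3,0,0],[-0.8,-0.3,0,0],[-0.8,-0.3,0,0],[-0.8,-0.3,0,0],[-0.8,-0.3,0,0],[-0.8,-0.3,0,0],[-0.8,-0.3,0,0],[-0.7,-0.2,0,0],[-0.3,-0.1,0,0]]' | grep -E "pos|st_f|gap"
python3 -m handwheel '[[0,0,0,0],[0,0,0,0],[0,0,0,0],[0,0,0,0],[0,0,0,0],[0,0,0,0],[0,0,0,0],[0,0,0,0],[0,0,0,0],[0,0,0,0]]' | grep -E "pos|st_f|gap"
python3 - <<'E'
from h import *
st(); c,f=grab("wrist","w14"); np.save("w14c.npy",c,allow_pickle=True); d=f.astype(int).sum(2)
for y in(.03,.01,-.02):
  u,v=proj(c,[.6795,y,.131]).round().astype(int); print(u,v,d[v,max(u-20,0):u+21:4])
g=cv2.cvtColor(f,cv2.COLOR_BGR2GRAY)
for y in (.07,.05,-.01,-.03):
    a,b=proj(c,[.45,y,.029]),proj(c,[.525,y,.029]); p=(a+(b-a)*np.linspace(0,1,51)[:,None]).astype(np.float32)
    print(y,cv2.remap(g,p[:,:1].T.copy(),p[:,1:].T.copy(),1)[0].tolist())
E
```

```text
tcp_pos: [0.6848, 0.0007, 0.2536]
wrist_force: [0.7, 0.0, 0.5]
finger_gap: 0.0432
tcp_pos: [0.503, -0.0649, 0.2519]
wrist_force: [0.6, -1.1, 1.1]
finger_gap: 0.0429
tcp_pos: [0.5041, -0.0643, 0.2497]
wrist_force: [0.3, 0.2, -0.2]
finger_gap: 0.0429
t 57.67 tcp [ 0.5041 -0.0643  0.2497] tool y dir deg 1.0 tilt z -1.000 F [ 0.3  0.2 -0.2] gap 0.0429 grip 0 j [-0.24 -0.01  1.43  0.    1.72 -0.26]
516 83 [590 591 413  35  62  80  91  68 124 129 120]
511 110 [593 596 540  25  58  86  81  67 588 580 582]
503 150 [606 609 592  43  48  94  82  68 532 574 572]
0.07 [106, 126, 174, 172, 172, 171, 172, 172, 173, 161, 115, 102, 103, 103, 103, 104, 123, 168, 172, 173, 173, 173, 173, 173, 172, 173, 173, 142, 144, 173, 173, 173, 171, 170, 169, 169, 168, 162, 128, 141, 172, 173, 171, 171, 171, 171, 171, 172, 168, 156, 117]
0.05 [117, 118, 175, 171, 171, 172, 172, 171, 172, 169, 122, 102, 101, 104, 102, 103, 118, 167, 172, 172, 173, 172, 172, 172, 171, 172, 171, 155, 144, 169, 172, 172, 170, 168, 169, 168, 166, 163, 137, 156, 170, 170, 171, 171, 171, 170, 169, 169, 168, 164, 131]
-0.01 [135, 104, 137, 173, 171, 169, 169, 170, 169, 170, 165, 105, 99, 99, 99, 99, 98, 113, 161, 167, 169, 168, 169, 168, 168, 167, 168, 168, 149, 139, 171, 169, 169, 167, 166, 164, 165, 164, 161, 135, 133, 165, 165, 166, 166, 164, 165, 165, 163, 166, 169]
-0.03 [137, 115, 132, 174, 170, 170, 170, 170, 167, 169, 163, 110, 110, 98, 97, 98, 97, 104, 147, 166, 167, 166, 167, 167, 166, 167, 166, 166, 157, 145, 168, 170, 169, 166, 166, 164, 162, 162, 160, 142, 143, 164, 164, 163, 163, 164, 163, 162, 162, 164, 166]
```

The clamp stands fully open (handle back at x≈0.68) and the tiles are undisturbed. The board centre is (0.450, -0.360), with its long axis at -67.6° in world, so the tiles go at yaw 22°. Fetching the long tile.

```bash
python3 -m handwheel '[[-0.03,0.8,0,0],[-0.03,0.9,0,0],[-0.03,0.9,0,0],[-0.03,0.9,0,0],[-0.03,0.9,0,0],[-0.03,0.7,0,0],[0,0.2,-0.5,0],[0,0,-0.8,0],[0,0,-0.9,0],[0,0,-0.9,0]]' 0 | grep -E "pos|st_f|gap"
python3 -m handwheel '[[0,0,-0.9,0],[0,0,-0.9,0],[0,0,-0.9,0],[0,0,-0.8,0],[0,0,-0.8,0],[0,0,-0.6,0],[0,0,-0.4,0],[0,0,0,0],[0,0,0,0],[0,0,0,0]]' | grep -E "pos|st_f|gap"
```

```text
tcp_pos: [0.4995, 0.0678, 0.1707]
wrist_force: [-0.0, 0.6, -0.4]
finger_gap: 0.0423
tcp_pos: [0.5004, 0.068, 0.0407]
wrist_force: [0.4, -0.1, -0.4]
finger_gap: 0.0427
```

```bash
python3 -m handwheel '[[0,0,-0.2,0],[0,0,-0.16,0],[0,0,0,0],[0,0,0,0],[0,0,0,0],[0,0,0,0],[0,0,0,0],[0,0,0,0],[0,0,0,0],[0,0,0,0]]' 0| grep -E "pos|st_f|gap"
python3 -m handwheel '[[0,0,0,0],[0,0,0,0],[0,0,0,0],[0,0,0,0],[0,0,0,0],[0,0,0.2,0],[0,0,0.5,0],[0,0,0.7,0],[0,0,0.8,0],[0,0,0.8,0]]' -1| grep -E "pos|st_f|gap"
python3 -m handwheel '[[0,0,0.8,0],[0,-0.2,0.5,0],[-0.1,-0.5,0,0],[-0.15,-0.8,0,0.2],[-0.15,-0.9,0,0.3],[-0.15,-0.9,0,0.3],[-0.15,-0.9,0,0.3],[-0.15,-0.9,0,0.3],[-0.15,-0.9,0,0.3],[-0.15,-0.9,0,0.3]]' | grep -E "pos|st_f|gap"
python3 -m handwheel '[[-0.15,-0.9,0,0.3],[-0.15,-0.9,0,0.3],[-0.15,-0.9,0,0.3],[-0.15,-0.9,0,0.3],[-0.15,-0.9,0,0.3],[-0.15,-0.9,0,0.24],[-0.15,-0.9,0,0],[-0.15,-0.8,0,0],[-0.05,-0.6,0,0],[0,-0.4,0,0]]' | grep -E "pos|st_f|gap"
python3 - <<'E'
from h import *
st()
E
```

```text
tcp_pos: [0.4996, 0.0682, 0.0308]
wrist_force: [0.7, 0.2, -0.7]
finger_gap: 0.0424
tcp_pos: [0.4984, 0.0682, 0.1054]
wrist_force: [0.5, 0.2, -2.7]
finger_gap: 0.0144
tcp_pos: [0.4697, -0.105, 0.1375]
wrist_force: [0.1, 0.1, -3.0]
finger_gap: 0.0147
tcp_pos: [0.4388, -0.308, 0.1375]
wrist_force: [-0.2, 1.0, -2.4]
finger_gap: 0.0147
t 62.72 tcp [ 0.4388 -0.308   0.1375] tool y dir deg 22.4 tilt z -1.000 F [-0.2  1.  -2.4] gap 0.0147 grip 61 j [-0.72  0.09  1.55 -0.    1.5  -1.11]
```

```bash
python3 -m handwheel '[[0.2,-0.2,0,0],[0,0,-0.4,0],[0,0,-0.6,0],[0,0,-0.7,0],[0,0,-0.7,0],[0,0,-0.7,0],[0,0,-0.5,0],[0,0,-0.3,0],[0,0,0,0],[0,0,0,0]]' | grep -E "pos|st_f|gap"
python3 -m handwheel '[[0,0,-0.06,0],[0,0,-0.06,0],[0,0,-0.04,0],[0,0,0,0],[0,0,0,0],[0,0,0,0],[0,0,0,0],[0,0,0,0],[0,0,0,0],[0,0,0,0]]' | grep -E "pos|st_f|gap"
```

```text
tcp_pos: [0.4448, -0.3114, 0.0406]
wrist_force: [-0.5, -0.4, -2.5]
finger_gap: 0.0147
tcp_pos: [0.4445, -0.3118, 0.0367]
wrist_force: [0.5, 0.1, -3.5]
finger_gap: 0.0144
```

```bash
python3 -m handwheel '[[0,0,-0.06,0],[0,0,-0.05,0],[0,0,-0.04,0],[0,0,0,0],[0,0,0,0],[0,0,0,0],[0,0,0,0],[0,0,0,0],[0,0,0,0],[0,0,0,0]]' | grep -E "pos|st_f|gap"
python3 -m handwheel '[[0,0,-0.015,0],[0,0,0,0],[0,0,0,0],[0,0,0,0],[0,0,0,0],[0,0,0,0],[0,0,0,0],[0,0,0,0],[0,0,0,0],[0,0,0,0]]' | grep -E "pos|st_f|gap"
```

```text
tcp_pos: [0.4445, -0.3118, 0.033]
wrist_force: [-0.6, -0.1, -2.9]
finger_gap: 0.0144
tcp_pos: [0.4446, -0.3118, 0.0329]
wrist_force: [-1.9, 1.9, 5.0]
finger_gap: 0.0148
```

Contact on the board. Releasing and fetching the mid tile.

```bash
python3 -m handwheel '[[0,0,0,0],[0,0,0,0],[0,0,0,0],[0,0,0,0],[0,0,0.3,0],[0,0,0.7,0],[0,0,0.8,0],[0,0,0.9,0],[0,0,0.9,0],[0,0,0.6,0]]' 0| grep -E "pos|st_f|gap"
python3 -m handwheel '[[0.1,0.5,0,-0.3],[0.2,0.8,0,-0.3],[0.2,0.9,0,-0.3],[0.2,0.9,0,-0.3],[0.2,0.9,0,-0.3],[0.2,0.9,0,-0.3],[0.2,0.9,0,-0.3],[0.2,0.9,0,-0.3],[0.2,0.9,0,-0.3],[0.2,0.9,0,-0.3]]' | grep -E "pos|st_f|gap"
python3 -m handwheel '[[0.2,0.9,0,-0.3],[0.18,0.9,0,-0.3],[0,0.7,0,-0.14],[0,0.4,0,0],[0,0.28,0,0],[0,0,-0.5,0],[0,0,-0.6,0],[0,0,-0.6,0],[0,0,-0.4,0],[0,0,0,0]]' | grep -E "pos|st_f|gap"
python3 - <<'E'
from h import *
st(); c,f=grab("wrist","w15")
E
```

```text
tcp_pos: [0.4454, -0.3125, 0.1409]
wrist_force: [0.5, 0.5, -0.8]
finger_gap: 0.0429
tcp_pos: [0.4924, -0.0983, 0.1383]
wrist_force: [0.6, -0.6, 0.9]
finger_gap: 0.0427
tcp_pos: [0.4997, -0.0201, 0.0825]
wrist_force: [-0.9, -0.1, -0.0]
finger_gap: 0.0425
t 68.55 tcp [ 0.4997 -0.0201  0.0825] tool y dir deg 1.0 tilt z -1.000 F [-0.9 -0.1 -0. ] gap 0.0425 grip 0 j [-0.15  0.06  1.7  -0.    1.39 -0.17]
```

```bash
python3 - <<'E'
from h import *
c=viewer.camera_info("wrist"); g=cv2.imread("pics/w15.png",0)
for y in (0,-.01,): 
    a,b=proj(c,[.45,y,.029]),proj(c,[.525,y,.029]); p=(a+(b-a)*np.linspace(0,1,51)[:,None]).astype(np.float32)
    print(y,cv2.remap(g,p[:,:1].T.copy(),p[:,1:].T.copy(),1)[0].tolist())
E
python3 -m handwheel '[[0.07,0,-0.4,0],[0,0,-0.5,0],[0,0,-0.5,0],[0,0,-0.4,0],[0,0,-0.2,0],[0,0,-0.07,0],[0,0,0,0],[0,0,0,0],[0,0,0,0],[0,0,0,0]]' | grep -E "pos|st_f|gap"
```

```text
0 [139, 138, 45, 146, 174, 174, 173, 172, 172, 172, 172, 103, 110, 100, 98, 100, 98, 100, 162, 168, 168, 168, 168, 167, 166, 166, 166, 166, 166, 126, 82, 84, 85, 85, 84, 85, 84, 83, 84, 84, 81, 162, 161, 160, 160, 160, 160, 158, 159, 159, 162]
-0.01 [139, 139, 47, 116, 171, 172, 172, 171, 173, 171, 171, 129, 100, 99, 98, 98, 97, 97, 154, 167, 168, 167, 167, 166, 165, 166, 165, 165, 164, 111, 158, 167, 166, 165, 164, 162, 161, 161, 159, 159, 128, 144, 160, 160, 159, 159, 159, 158, 158, 158, 162]
tcp_pos: [0.5039, -0.0199, 0.0341]
wrist_force: [0.6, 0.1, 0.2]
finger_gap: 0.0422
```

```bash
python3 -m handwheel '[[-0.04,0,-0.12,0],[0,0,0,0],[0,0,0,0],[0,0,0,0],[0,0,0,0],[0,0,0,0],[0,0,0,0],[0,0,0,0],[0,0,0,0],[0,0,0,0]]' 0| grep -E "pos|st_f|gap"
python3 -m handwheel '[[0,0,0,0],[0,0,0,0],[0,0,0,0],[0,0,0,0],[0,0,0,0],[0,0,0.2,0],[0,0,0.5,0],[0,0,0.7,0],[0,0,0.8,0],[0,0,0.8,0]]' -1| grep -E "pos|st_f|gap"
python3 -m handwheel '[[0,0,0.8,0],[0,-0.2,0.5,0],[-0.05,-0.5,0,0],[-0.06,-0.8,0,0.2],[-0.06,-0.9,0,0.3],[-0.06,-0.9,0,0.3],[-0.06,-0.9,0,0.3],[-0.06,-0.9,0,0.3],[-0.06,-0.9,0,0.3],[-0.06,-0.9,0,0.3]]' | grep -E "pos|st_f|gap"
python3 -m handwheel '[[-0.06,-0.9,0,0.3],[-0.06,-0.9,0,0.3],[-0.06,-0.9,0,0.3],[-0.06,-0.9,0,0.3],[-0.06,-0.9,0,0.3],[-0.06,-0.9,0,0.24],[-0.06,-0.9,0,0],[-0.05,-0.8,0,0],[0,-0.6,0,0],[0,-0.4,0,0]]' | grep -E "pos|st_f|gap"
python3 - <<'E'
from h import *
st()
c,f=grab("top","t16")
E
```

```text
tcp_pos: [0.5023, -0.0198, 0.0303]
wrist_force: [0.4, 0.3, 0.2]
finger_gap: 0.0428
tcp_pos: [0.5013, -0.0196, 0.1052]
wrist_force: [-0.2, 0.6, -1.8]
finger_gap: 0.0146
tcp_pos: [0.4898, -0.1931, 0.1373]
wrist_force: [0.9, -0.6, -2.9]
finger_gap: 0.0144
tcp_pos: [0.4782, -0.3961, 0.1371]
wrist_force: [0.5, 0.8, -1.9]
finger_gap: 0.0142
t 72.77 tcp [ 0.4782 -0.3961  0.1371] tool y dir deg 22.4 tilt z -1.000 F [ 0.5  0.8 -1.9] gap 0.0142 grip 61 j [-0.78  0.28  1.33 -0.    1.53 -1.17]
```

```bash
python3 - <<'E'
from h import *
c,f=grab("wrist","w16"); g=cv2.cvtColor(f,cv2.COLOR_BGR2GRAY); a=np.radians(22.4); ex=np.array([np.cos(a),np.sin(a),0]); ey=np.array([-np.sin(a),np.cos(a),0]); o=np.array([.4340,-.3178,.031])
def line(n,A,B):
    q=np.array([proj(c,A+(B-A)*t) for t in np.linspace(0,1,41)],np.float32); print(n,q[0],q[-1],cv2.remap(g,q[:,:1].T.copy(),q[:,1:].T.copy(),1)[0].tolist())
line("x@y20",o+ey*.02-ex*.04,o+ey*.02+ex*.04)
line("y@x-28",o-ex*.028-ey*.05,o-ex*.028+ey*.05)
E
python3 -m handwheel '[[0,0,-0.4,0],[0,0,-0.6,0],[0,0,-0.7,0],[0,0,-0.7,0],[0,0,-0.7,0],[0,0,-0.5,0],[0,0,-0.2,0],[0,0,0,0],[0,0,0,0],[0,0,0,0]]' | grep -E "pos|st_f|gap"
```

```text
x@y20 [209.59924  52.15811] [323.53058   51.833496] [175, 173, 164, 167, 166, 166, 167, 167, 163, 115, 98, 99, 100, 105, 168, 168, 168, 169, 168, 168, 168, 168, 113, 167, 167, 167, 169, 168, 169, 167, 122, 167, 168, 168, 168, 168, 168, 167, 160, 159, 157]
y@x-28 [230.92334 152.60017] [224.65381     4.0040503] [178, 178, 179, 176, 166, 166, 165, 166, 166, 167, 167, 168, 167, 166, 167, 167, 168, 167, 167, 167, 167, 166, 168, 167, 167, 167, 168, 167, 167, 166, 165, 165, 165, 165, 164, 164, 163, 167, 169, 170, 170]
tcp_pos: [0.4796, -0.3953, 0.0443]
wrist_force: [0.5, -0.7, -2.7]
finger_gap: 0.0149
```

```bash
python3 -m handwheel '[[0,0,-0.12,0],[0,0,-0.12,0],[0,0,-0.1,0],[0,0,-0.04,0],[0,0,0,0],[0,0,0,0],[0,0,0,0],[0,0,0,0],[0,0,0,0],[0,0,0,0]]' | grep -E "pos|st_f|gap"
python3 -m handwheel '[[0,0,-0.03,0],[0,0,0,0],[0,0,0,0],[0,0,0,0],[0,0,0,0],[0,0,0,0],[0,0,0,0],[0,0,0,0],[0,0,0,0],[0,0,0,0]]' | grep -E "pos|st_f|gap"
```

```text
tcp_pos: [0.4788, -0.3949, 0.0334]
wrist_force: [-0.8, 0.3, -2.1]
finger_gap: 0.0146
tcp_pos: [0.4788, -0.3948, 0.0326]
wrist_force: [-0.2, -0.3, -2.9]
finger_gap: 0.0146
```

```bash
python3 -m handwheel '[[0,0,-0.02,0],[0,0,0,0],[0,0,0,0],[0,0,0,0],[0,0,0,0],[0,0,0,0],[0,0,0,0],[0,0,0,0],[0,0,0,0],[0,0,0,0]]' | grep -E "pos|st_f|gap"
python3 -m handwheel '[[0,0,0,0],[0,0,0,0],[0,0,0,0],[0,0,0,0],[0,0,0.3,0],[0,0,0.7,0],[0,0,0.8,0],[0,0,0.9,0],[0,0,0.9,0],[0,0,0.9,0]]' 0| grep -E "pos|st_f|gap"
python3 -m handwheel '[[-0.5,0,0.9,0],[-0.7,0,0.9,0],[-0.7,0,0.9,0],[-0.7,0,0.9,0],[-0.7,0,0.5,0],[0,0,0,0],[0,0,0,0],[0,0,0,0],[0,0,0,0],[0,0,0,0]]' | grep -E "pos|st_f|gap"
python3 - <<'E'
from h import *
st(); c,f=grab("wrist"); _,g=grab("top"); _,s=grab("side")
r1=np.hstack([cv2.resize(f,(400,300)),cv2.resize(g[90:300,200:480],(400,300))]); r2=np.hstack([cv2.resize(s,(400,300)),cv2.resize(s[140:350,220:500],(400,300))])
cv2.imwrite("pics/final.png",np.vstack([r1,r2]))
E
```

```text
tcp_pos: [0.4789, -0.3948, 0.0326]
wrist_force: [-1.6, 1.2, 5.3]
finger_gap: 0.015
tcp_pos: [0.4788, -0.3948, 0.1461]
wrist_force: [0.1, -0.1, 0.3]
finger_gap: 0.0427
tcp_pos: [0.3966, -0.3942, 0.2452]
wrist_force: [0.6, 0.3, -0.0]
finger_gap: 0.0428
t 77.87 tcp [ 0.3966 -0.3942  0.2452] tool y dir deg 22.5 tilt z -1.000 F [ 0.6  0.3 -0. ] gap 0.0428 grip 0 j [-0.88  0.11  1.32  0.    1.72 -1.28]
```

View pics/final.png

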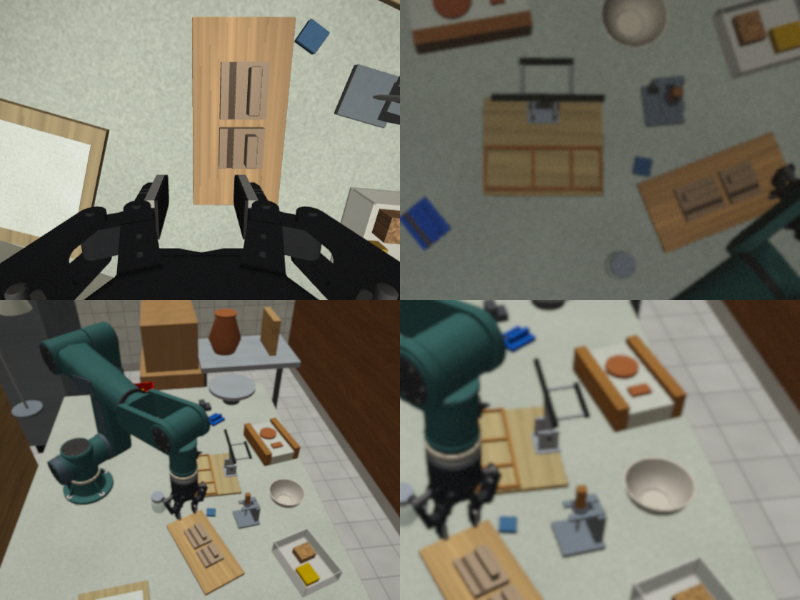

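The final picture shows both tiles flat and side by side on the board (wrist panel, (243,90) and (241,147)). The stylus is upright in its fork, the clamp is open, the bystanders are untouched, and the gripper is clear of everything.

```bash
python3 -c "
from station import order
print(order.hand_in())"
```

```text
the job is handed in; nothing more can be done
None
```

The job is handed in: the long and mid tiles (no short tile was present) had their seams drawn and now lie flat side by side on the ware board, the stylus hangs back in its stand and the clamp is open; the judge gave no verdict.

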